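# Move moisture-sensitive reagent bottles from a transit case into the desiccator

### The job

Put the little amber reagent bottles away dry: with the blade of the spatula (not your fingers) lever up the tight cover of the transit case at its front notch, swing the cover right open to its stop and lay the spatula back in the tray. Only then, so that the desiccator stands open no longer than it must, lift its lid off by the knob and set it down flat, knob up, on the bench clear of the desiccator; stand every bottle from the case upright on the desiccator's plate, and only when all are in put the lid back on squarely so that it closes all round. Neither drop nor tip over the lid or a bottle, leave the case open and empty, and leave the other things on the bench where they are.

Things in the scene. Friction and masses are not known exactly. Their poses are not given: they have to be found in the camera images.
- case: Grey clamshell case fixed to the bench. Origin: centre of underside; z up, +x from front (notch) to hinge side, y along its length. Base 100 x 236 x 45 high, walls 4; 90 high when closed. A foam insert (z 5 to 25) has four pockets 36 x 36 at x = 0, y = -84, -28, 28, 84, floor z = 5; bottles stand in 2 to 4 of them, caps above the rim, hidden while closed.
- notch (a point): Middle of the pry notch in the base's front wall, on the side that faces the robot (case frame x = -50, y = 0, z = 41). The notch is a slot 64 wide (y), 8 high (z = 37 to 45) and open right through into the case; the cover's lower front edge is its top. Nothing lies behind it for 35 at this height.
- cover (a joint): Cover's hinge, rad: 0 closed, 1.95 open at its stop (leaning back behind the case). Hinge line: base's rear upper rim. Hollow cover 100 x 236 x 45, walls 4, 180 g; lifting its front edge takes about 1.5 N. Stiff hinge: left below about 0.35 it sinks shut, from 0.4 to 1.6 it stays where left, beyond it falls back to the stop.
- cover_lip (a point): Middle of the cover's lower front edge: directly over the notch, 45 above the bench, when closed; it moves on a circle of radius 100 about the hinge line.
- cover_hinge (a point): Middle of the hinge line (case frame x = 50, y = 0, z = 45).
- spatula: Palette-knife spatula, 205 long, 60 g, lying in the tray: wooden handle with flat sides 90 long x 14 wide x 16 high (x = -50 to 40), then a straight steel blade 18 wide and 2 thick to x = 148, at mid height of the handle (z = 7 to 9). Origin: on the handle's underside, 50 from its butt end; x towards the blade's tip, z up. Balances at about x = 30.
- blade_tip (a point): End of the spatula's blade, spatula frame (148, 0, 8).
- tray: Shallow aluminium instrument tray fixed to the bench, 100 (x) x 290 (y), rim 11 high, floor 3 thick. Origin: centre of its underside.
- desiccator: White plastic desiccator bowl fixed to the bench, round, 96 high, up to 170 across. Origin: centre of its underside; z up.
- plate (a point): Centre of the top of the round porcelain plate inside the desiccator (desiccator frame z = 52); bottles stand on it. Flat, 133 across; the bowl's wall stands round it, and the plate lies 44 below the flange's top.
- flange (a point): Centre of the mouth, level with the top of the bowl's flat flange (desiccator frame z = 96): flange 140 inside, 170 outside; the lid rests loosely on it and nothing locates it sideways.
- lid: Loose clear domed lid of the desiccator, 170 across its flat flange (140 inside), about 320 g (varies). Origin: centre of its underside; z up through the knob. Dome top at z = 55, under it 50 of free height. Rests on the flange at the start.
- knob (a point): Middle of the lid's black round knob (lid frame z = 76), 32 across from z = 65 to 87, on a neck 20 across.
- bottle0: Small amber bottle with black cap, upright, about 60 g: body 32 across and 40 high, cap 21 across from z = 46 to 62 (the top). Origin: centre of its underside; z up. May be absent (None).
- bottle1: As bottle0.
- bottle2: As bottle0.
- bottle3: As bottle0.
- stock_bottle: White 68 mm wide, 165 high bottle at the back of the work, not part of the job: leave it alone. Origin: centre of its underside.
- jar: White jar with green cap, 58 wide and 75 high, at the left front, not part of the job: leave it alone. Origin: centre of its underside.
- dropper_bottle: Amber bottle 44 wide and 85 high at the right front, not part of the job: leave it alone. Origin: centre of its underside.
There are look-alikes about, which are no part of the job. Leave any green or purple look-alike of the lid alone.

How it is judged (in metres and radians):
On the way, in this order (a step that is already met when the one before it is completed fails the run):
1. the cover of the case is levered up by the spatula (value of joint cover above 0.3 rad and contact force between spatula and cover above 0.2 N), for 0.1 s.
2. the cover is open to its stop and the spatula lies in the tray, let go (value of joint cover above 1.75 rad and horizontal distance between spatula and tray below 0.1 m and height (world z) of spatula below 0.02 m and contact force between the fingers and spatula below 0.1 N), for 0.3 s.
3. the desiccator's lid lies flat, knob up, on the bench, clear of the desiccator, let go (height (world z) of lid below 0.006 m and angle between lid's own z axis and vertical below 0.06 rad and horizontal distance between lid and flange above 0.16 m and contact force between the fingers and lid below 0.1 N), for 0.3 s.
4. every bottle stands upright on the desiccator's plate, let go, with the lid still off (horizontal distance between lid and flange above 0.16 m and horizontal distance between each of bottle0, bottle1, bottle2, bottle3 and plate below 0.056 m and z of each of bottle0, bottle1, bottle2, bottle3 in the frame of plate below 0.005 m and angle between each of bottle0, bottle1, bottle2, bottle3's own z axis and vertical below 0.1 rad and contact force between the fingers and bottle0 below 0.1 N and contact force between the fingers and bottle1 below 0.1 N and contact force between the fingers and bottle2 below 0.1 N and contact force between the fingers and bottle3 below 0.1 N), for 0.3 s.
At the end, for the whole second after the job is handed in: Every bottle stands upright (within 0.1 rad) on the desiccator's plate; the lid rests level on the flange, at rest, its centre within 10 mm of the mouth's; the case's cover is open beyond 1.75 rad; the spatula lies in the tray (origin within 100 mm of the tray's centre and under 20 mm high) (horizontal distance between lid and flange below 0.01 m and z of lid in the frame of flange between -0.003 and 0.003 m and angle between lid's own z axis and vertical below 0.03 rad and linear speed of lid below 0.02 m/s and horizontal distance between each of bottle0, bottle1, bottle2, bottle3 and plate below 0.056 m and z of each of bottle0, bottle1, bottle2, bottle3 in the frame of plate below 0.005 m and angle between each of bottle0, bottle1, bottle2, bottle3's own z axis and vertical below 0.1 rad and value of joint cover above 1.75 rad and horizontal distance between spatula and tray below 0.1 m and height (world z) of spatula below 0.02 m); the robot touches nothing.
It fails at once if the fingers touch the case's cover before the blade has raised it (contact force between the fingers and cover above 1 N and value of joint cover below 0.25 rad).
It fails at once if the lid or a bottle is dropped (falls freely more than about 40 mm) ((linear speed of lid above 0.9 m/s and contact force between the fingers and lid below 0.05 N and height (world z) of lid above 0.003 m) or (linear speed of bottle0 above 0.9 m/s and contact force between the fingers and bottle0 below 0.05 N and height (world z) of bottle0 above 0.003 m) or (linear speed of bottle1 above 0.9 m/s and contact force between the fingers and bottle1 below 0.05 N and height (world z) of bottle1 above 0.003 m) or (linear speed of bottle2 above 0.9 m/s and contact force between the fingers and bottle2 below 0.05 N and height (world z) of bottle2 above 0.003 m) or (linear speed of bottle3 above 0.9 m/s and contact force between the fingers and bottle3 below 0.05 N and height (world z) of bottle3 above 0.003 m)).
It fails at once if the lid or a bottle is tipped over (angle between any of lid, bottle0, bottle1, bottle2, bottle3's own z axis and vertical above 0.9 rad).
It fails at once if a bystander is disturbed (distance of any of stock_bottle, jar, dropper_bottle from where it was at the start of the episode above 0.03 m).
Of bottle0, bottle1, bottle2, bottle3 only 2 to 4 are there at a start; the rules pass over those that are not, and their reading is None.
At some moment in a run one of spatula may be knocked a few centimetres aside while the robot is not near it.
It also fails if it takes over 210 s, if anything falls off the work surface, if the arm or the gripper's body presses on something with over 40 N, if the wrist force passes 120 N, or if a joint passes its speed limit or range.

### The arm

A 6-joint arm with a two-finger parallel gripper is mounted at the origin on the work surface. World frame = base frame: x ahead of the robot, y to its left, z up, the work surface at z = 0. Lengths are in mm, angles in degrees, forces in N, time in s.
With the tool pointing down it reaches from about 375 to 825 mm from the base axis. Payload 5.5 kg.
Tool frame: the origin (TCP) lies midway between the tips of the shut fingers; the grasp point (between the pads) lies 19 mm behind it; z points along the fingers, y is the line along which they close (so a half turn about z gives the same grasp; the last joint's range is limited). The gripper opens to 85 mm and grips with 20 to 120 N. Pads are 22 mm wide; open, the fingers measure 114 mm over their backs; the gripper's body (76 mm by 85 mm) begins 54 mm behind the grasp point. The pads swing forward as they close: fully open they stand 13 mm farther back than shut.
Start: joints at [69.729, 17.962, -2.699, 69.339, 0, 90], TCP at [207.875, 562.834, 231.299] pointing down, gripper open.
Joint ranges: [-152.73, 152.73], [-39.44, 99.34], [-58.76, 71.6], [-118.89, 123.64], [-81.53, 83.1], [-180, 180]. Speed limits (degrees/s): [136.94, 136.94, 172.46, 180, 180, 180].

### API

Orientations are given as [roll, pitch, yaw] about the fixed x, y, z axes, in that order (R = Rz(yaw) Ry(pitch) Rx(roll)).
In Python, from bench import env, imaging, finish_job gives the robot as it stands.
- The arm moves only by the tool jog_arm, never from a script. Its argument "targets" is a list of rows, each a list of 5 numbers: the opening, from -1 (shut) to 1 (fully open), then the shift along the tool's x, y, z in mm, then the turn about the tool's z in rad. In form: [[jaw, dx, dy, dz, spin], ...]. A call has 1 to 5 rows; each row shifts and turns the commanded pose from where the row before left it, along the tool's axes as they then stand; what a row does not reach is not made up. A row lasts 1/12 s, in which the tool goes at most 41.7 mm and 7.16 degrees, less where a joint would pass 70% of its speed; a pose out of reach is approached as far as the arm can. A call is refused whole if a number of a shift passes 41.7 or a number of a turn 0.125, either way. A call with a gripper value outside its range is refused whole. The fingers move at their own pace and stop on an object; the grip force is fixed at half the most. Time passes only in rows, so rows that do not move let the fingers close. It gives the time, the measured TCP pose, the force, the opening and the grip force at its end, in the units of the state.
- env.observe(): the state, without advancing time (a new reading comes with each control period).
- imaging.get_image(name): name is "scene" or "top" or "wrist"; returns the picture (384x512x3 uint8, red, green, blue); there is no depth.
- imaging.camera_params(name): a dict with "fx", "fy", "cx", "cy" (pixels), "camera_from_world" (4x4, takes a point from world to camera coordinates). Camera axes: x right, y down, z forward; pixel columns grow to the right and rows downward; lengths in mm; the calibration is good to about 2 mm. A picture is of the moment at which its call begins: read the wrist's pose just before it. camera_params takes no time and is no camera call; for the wrist camera it gives the pose at the moment of the call.
- finish_job(): hands the job in; it is judged then, once.
The state is a dict: "clock": time; "joint_positions": joint angles; "dq": joint speeds; "tau": joint torques, N m; "position": TCP position; "ee_rot": TCP orientation; "contact_force": force on the tool from outside, world axes, zero at the start; "torque": the same for the moment, N m; "finger_gap": finger opening in mm; "gripper_force": force on a finger pad.
Only numpy, scipy, OpenCV 4.12 (cv2) and the standard library are available. Lean on these libraries where they do the work, as an engineer would, in place of code of your own. Each camera call takes 0.05 s, during which the arm holds its last target. There are 200 camera calls.

## Working session

There is one attempt and no reset: what is moved stays moved. The work goes in short steps, Python scripts to look and compute and a tool call to move; the robot and the scene stay as the last step left them, time stands still between calls to the robot, and variables do not carry over. Pictures are saved under pics/ and viewed, at most 14 in all, crops included, and the job is handed in when it is done.

Besides the shell and the picture viewer there is one more tool, called after "Call:" as name(argument=value, ...) on one line, values as JSON. jog_arm: Moves the arm, as the interface text tells. Its arguments: {"type":"object","properties":{"targets":{"type":"array","items":{"type":"array","items":{"type":"number"}}}},"required":["targets"]}

```bash
mkdir -p pics; ls; cat > h.py <<'E'
import numpy as np, cv2
from bench import env, imaging, finish_job
def save(cam,fn,crop=None,s=1):
    im=imaging.get_image(cam)[:,:,::-1]
    cv2.imwrite('pics/raw_'+fn,im)
    if crop: x0,y0,x1,y1=crop; im=im[y0:y1,x0:x1]
    cv2.imwrite('pics/'+fn,cv2.resize(im,None,fx=s,fy=s,interpolation=cv2.INTER_CUBIC))
def px2w(P,u,v,z):
    T=np.array(P['camera_from_world']);R=T[:3,:3];t=T[:3,3]
    c=-R.T@t; d=R.T@np.array([(u-P['cx'])/P['fx'],(v-P['cy'])/P['fy'],1])
    return c+d*(z-c[2])/d[2]
def w2px(P,p):
    T=np.array(P['camera_from_world']);q=T[:3,:3]@np.array(p)+T[:3,3]
    return [P['fx']*q[0]/q[2]+P['cx'],P['fy']*q[1]/q[2]+P['cy']]
E
python3 - <<'E'
from h import *
print(env.observe())
for c in ['scene','top']:
    save(c,c+'1.png',None,1.5); P=imaging.camera_params(c); print(c,P)
E
```

```text
pics
{'clock': 0.0, 'joint_positions': array([ 6.97291329e+01,  1.80052168e+01, -2.75438248e+00,  6.93390055e+01,
        5.86715522e-04,  8.99987302e+01]), 'dq': array([ 0.02440504,  0.03116214, -0.06805229, -0.04881196,  0.10976789,
       -0.04264446]), 'tau': array([ 7.57138923e-05, -5.39590037e+01,  3.39749050e+01,  1.89845287e-02,
        9.55442215e-05,  4.95274094e-06]), 'position': array([207.67293791, 562.30117925, 230.42264519]), 'ee_rot': array([-1.79901395e+02, -5.88899968e-04,  1.59730402e+02]), 'contact_force': array([-0.00552357,  0.73234068,  0.66908708]), 'torque': array([ 0.01310701,  0.0015561 , -0.01899875]), 'gripper_force': 0.0, 'finger_gap': 85.31278280372729}
scene {'fx': 421.2428809266069, 'fy': 421.2428809266069, 'cx': 252.86999357184098, 'cy': 194.53934193275597, 'camera_from_world': array([[-6.33551710e-01,  7.73591085e-01, -1.30024600e-02,
         3.57798992e+02],
       [ 5.11083676e-01,  4.05829506e-01, -7.57691156e-01,
        -2.03144943e+02],
       [-5.80866342e-01, -4.86681873e-01, -6.52483753e-01,
         1.85862611e+03],
       [ 0.00000000e+00,  0.00000000e+00,  0.00000000e+00,
         1.00000000e+00]])}
top {'fx': 388.7764712258365, 'fy': 388.7764712258365, 'cx': 256.1896432258201, 'cy': 194.5021091937904, 'camera_from_world': array([[ 7.52133487e-02, -9.97161540e-01,  3.43734624e-03,
        -4.25151475e+01],
       [-9.75860790e-01, -7.43145931e-02, -2.05360804e-01,
         5.59826046e+02],
       [ 2.05033340e-01,  1.20915023e-02, -9.78680298e-01,
         1.37828928e+03],
       [ 0.00000000e+00,  0.00000000e+00,  0.00000000e+00,
         1.00000000e+00]])}
```

View pics/scene1.png

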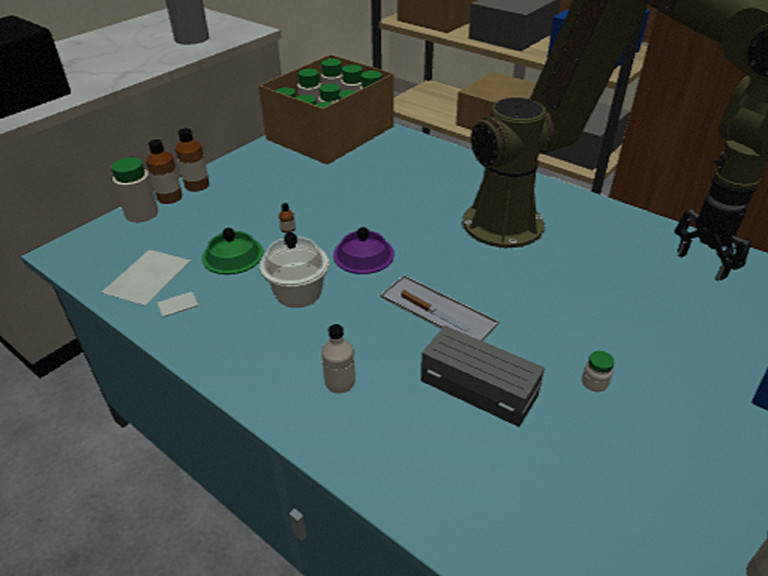

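View pics/top1.png

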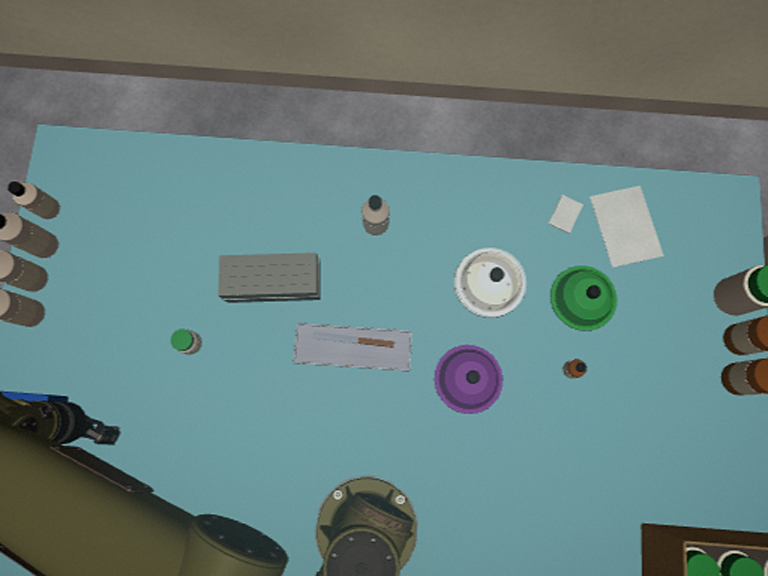

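```bash
python3 - <<'E'
import cv2
im=cv2.imread('pics/raw_top1.png')
def c(fn,b,s):
    x0,y0,x1,y1=b;cv2.imwrite('pics/'+fn,cv2.resize(im[y0:y1,x0:x1],None,fx=s,fy=s,interpolation=cv2.INTER_CUBIC))
c('t2.png',(140,160,290,260),5)
c('t3.png',(280,155,430,285),4.6)
E
```

```text
(no output)
```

View pics/t2.png

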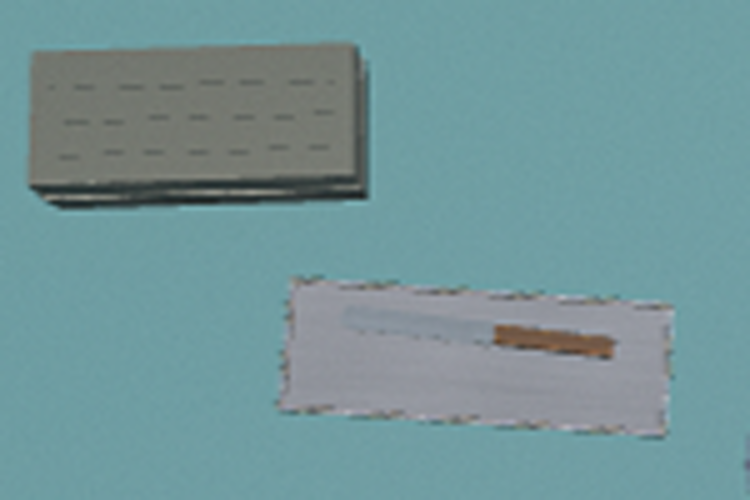

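View pics/t3.png

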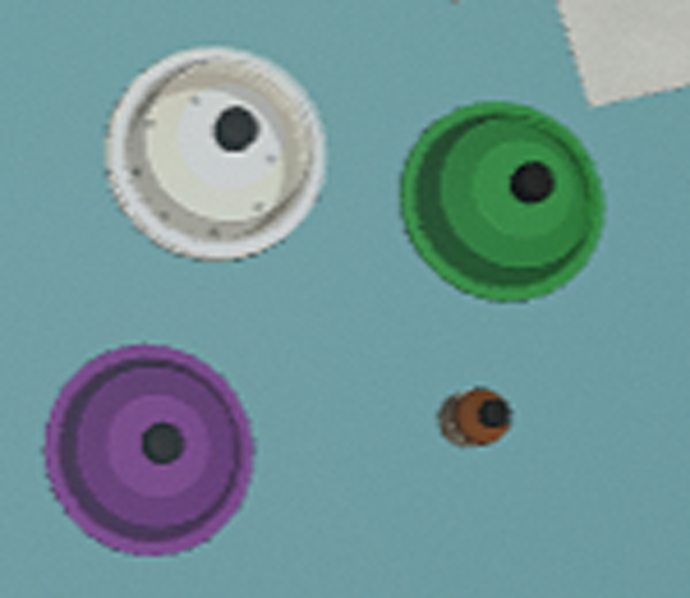

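```bash
python3 - <<'E'
from h import *
P=imaging.camera_params('top')
A=lambda u,v,z:px2w(P,u/5+140-.4,v/5+160-.4,z)[:2]
B=lambda u,v,z:px2w(P,u/4.6+280-.4,v/4.6+155-.4,z)[:2]
np.set_printoptions(precision=1,suppress=True)
C=np.array([A(31,52,90),A(356,44,90),A(362,178,90),A(31,187,90)]);print('case',C,C.mean(0),[np.linalg.norm(C[i]-C[i-1]) for i in range(4)])
S=np.array([A(344,318,11),A(495,326,19),A(495,344,19),A(613,337,19),A(613,359,19)]);print('spat',S)
T=np.array([A(293,278,11),A(672,308,11),A(665,437,11),A(278,410,11)]);print('tray',T,T.mean(0))
print('des',B(216,153,100),B(236,129,183),'sides',B(107,153,100),B(325,153,100),B(216,46,100),B(216,260,100))
print('purple',B(149,450,5),B(163,443,87),'green',B(502,200,5),B(532,183,87),'drop',B(493,413,85))
print('stock',px2w(P,375/1.5,201/1.5,165),'jar',px2w(P,182/1.5,341/1.5,75))
E
```

```text
case [[615.4 408.8]
 [639.5 172.6]
 [540.1 158.3]
 [515.4 395.4]] [577.6 283.8] [np.float64(100.8898597593927), np.float64(237.47415194720222), np.float64(100.44231836434797), np.float64(238.35047856571714)]
spat [[447.8 171.3]
 [449.3  57.2]
 [435.9  56.1]
 [447.8 -31.3]
 [431.3 -32.5]]
tray [[475.1 212.8]
 [474.  -74.1]
 [377.3 -75.3]
 [375.5 213.4]] [425.5  69.2]
des [ 596.3 -251.4] [ 595.5 -251.2] sides [ 589.8 -166.3] [ 602.8 -336.5] [ 683.2 -248. ] [ 511.5 -254.6]
purple [ 368.8 -223. ] [ 369.2 -221.9] green [ 597.2 -506.9] [ 594.1 -502.9] drop [ 411.3 -474. ]
stock [755.   36.8 165. ] jar [401.4 472.4  75. ]
```

The clear lid on the white bowl (crop 236,129) is the one meant. The green lid at (532,183) and the purple one at (163,443) stand on the bench and are look-alikes. First I go over the spatula.

Call:
jog_arm(targets=[[1,-26.7,-27,0,0],[1,-26.7,-27,0,0],[1,-26.7,-27,0,0],[1,-26.7,-27,0,0],[1,-26.7,-27,0,0]])

```text
clock: 0.52
position: [286.4, 388.1, 230.8]
ee_rot: [-180.0, -0.0, 159.8]
contact_force: [0.5, -0.2, 0.1]
finger_gap: 85.3
gripper_force: 0.0
```

Call:
jog_arm(targets=[[1,-26.7,-27,0,0],[1,-26.7,-27,0,0],[1,-26.7,-27,0,0],[1,-26.7,-27,0,0],[1,-26.7,-27,0,0]])

```text
clock: 0.93
position: [364.9, 215.2, 231.1]
ee_rot: [-180.0, -0.0, 159.8]
contact_force: [1.5, 0.1, -1.0]
finger_gap: 85.3
gripper_force: 0.0
```

Call:
jog_arm(targets=[[1,-26.7,-27,0,0],[1,-26.7,-27,0,0],[1,-26.7,-27,0,0],[1,-26.7,-27,0,0],[1,-26.7,-27,0,0]])

```text
clock: 1.35
position: [443.4, 42.2, 231.2]
ee_rot: [180.0, -0.0, 159.7]
contact_force: [0.6, 0.5, -0.4]
finger_gap: 85.8
gripper_force: 0.0
```

Call:
jog_arm(targets=[[1,0,0,0,-0.125],[1,0,0,0,-0.125],[1,0,0,0,-0.125],[1,0,0,0,-0.125],[1,0,0,0,-0.125]])

```text
clock: 1.77
position: [442.9, 43.9, 230.9]
ee_rot: [180.0, -0.1, -164.1]
contact_force: [0.3, -0.1, 0.2]
finger_gap: 85.5
gripper_force: 0.0
```

Call:
jog_arm(targets=[[1,0,0,0,-0.125],[1,0,0,0,-0.125],[1,0,0,0,-0.125],[1,0,0,0,-0.125],[1,0,0,0,-0.125]])

```text
clock: 2.18
position: [442.9, 44.1, 231.0]
ee_rot: [180.0, -0.0, -128.3]
contact_force: [0.7, 0.2, -0.3]
finger_gap: 85.5
gripper_force: 0.0
```

Call:
jog_arm(targets=[[1,0,0,0,-0.125],[1,0,0,0,-0.125],[1,0,0,0,-0.125],[1,0,0,0,-0.125],[1,0,0,0,-0.125]])

```text
clock: 2.6
position: [442.9, 44.1, 231.0]
ee_rot: [180.0, -0.0, -92.5]
contact_force: [0.2, -0.6, 0.1]
finger_gap: 85.5
gripper_force: 0.0
```

Call:
jog_arm(targets=[[1,0,0,0,-0.009],[1,0,0,0,0],[1,0,0,0,0]])

```text
clock: 2.85
position: [443.1, 44.2, 231.1]
ee_rot: [180.0, -0.0, -92.5]
contact_force: [0.0, 1.4, 0.1]
finger_gap: 85.2
gripper_force: 0.0
```

```bash
python3 - <<'E'
from h import *
o=env.observe();print(o['clock'],o['position'],o['ee_rot'],o['joint_positions'])
import json
P=imaging.camera_params('wrist');save('wrist','w1.png',None,1.5)
P['camera_from_world']=np.array(P['camera_from_world']).tolist();json.dump(P,open('w1.json','w'))
E
```

```text
2.85 [443.09261118  44.1559663  231.14284376] [ 1.79979494e+02 -4.25370974e-03 -9.24938339e+01] [ 5.69192545e+00  1.31251457e+00 -2.26876146e+01  6.60207737e+01
 -1.29063900e-03 -8.18142397e+01]
```

View pics/w1.png

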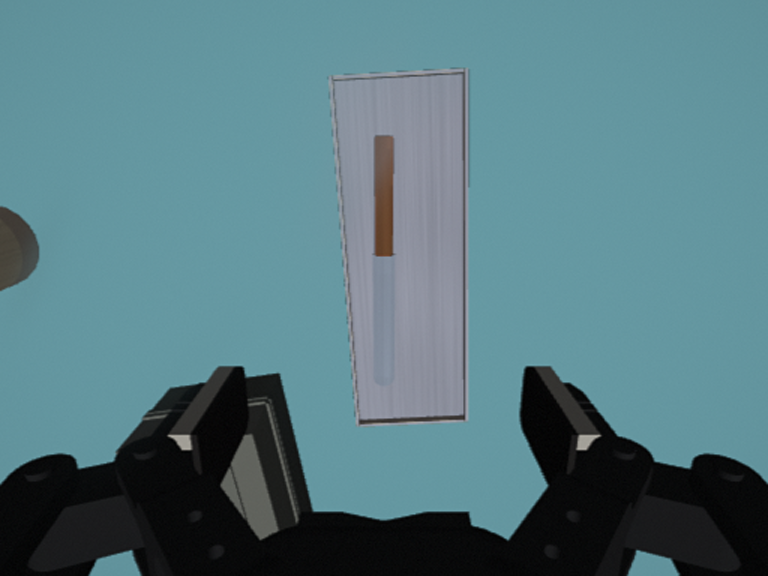

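```bash
python3 - <<'E'
from h import *
import json
P=json.load(open('w1.json'));A=lambda u,v,z:px2w(P,u/1.5-.2,v/1.5-.2,z)
for n,u,v,z in [('butt',384,135,19),('junc',384,255,19),('tip',383.5,385,11),('tl',331,77,11),('tr',467,70,11),('br',466,420,11),('bl',358,424,11),('corner case base?',280,375,45)]: print(n,A(u,v,z))
E
```

```text
butt [440.07152963 -33.4580186   19.        ]
junc [443.86319513  55.1990615   19.        ]
tip [449.32764675 172.6664707   11.        ]
tl [476.05394466 -74.42184459  11.        ]
tr [379.48382677 -74.84533405  11.        ]
br [377.69365205 210.55857456  11.        ]
bl [473.68132485 210.61886312  11.        ]
corner case base? [528.6201672  141.38426416  45.        ]
```

Call:
jog_arm(targets=[[-0.45,0,0,40,0],[-0.45,0,0,40,0],[-0.45,0,0,40,0],[-0.45,0,0,40,0],[-0.45,0,0,20,0]])

```text
clock: 3.32
position: [440.3, 43.9, 47.4]
ee_rot: [179.7, -0.0, -92.4]
contact_force: [-1.2, -0.7, 0.7]
finger_gap: 25.2
gripper_force: 0.0
```

Call:
jog_arm(targets=[[-0.45,1,0,20,0],[-0.45,0,0,10,0],[-0.45,0,0,10,0],[-0.45,0,0,4,0],[-0.45,0,0,0,0]])

```text
clock: 3.73
position: [442.4, 43.1, 6.5]
ee_rot: [179.9, -0.0, -92.4]
contact_force: [-0.8, 0.2, -0.0]
finger_gap: 23.6
gripper_force: 0.0
```

Call:
jog_arm(targets=[[-1,0,0,0,0],[-1,0,0,0,0],[-1,0,0,0,0],[-1,0,0,0,0],[-1,0,0,0,0]])

```text
clock: 4.15
position: [443.6, 43.2, 7.7]
ee_rot: [-180.0, 0.0, -92.3]
contact_force: [-0.2, -0.5, -0.5]
finger_gap: 12.3
gripper_force: 59.8
```

Call:
jog_arm(targets=[[-1,0,0,0,0],[-1,0,0,0,0],[-1,0,0,0,0]])

```text
clock: 4.4
position: [443.5, 43.2, 7.6]
ee_rot: [-180.0, 0.0, -92.3]
contact_force: [-0.6, 0.1, 4.8]
finger_gap: 12.0
gripper_force: 60.5
```

Call:
jog_arm(targets=[[-1,0,0,-14,0],[-1,0,0,-32,0],[-1,0,0,-32,0],[-1,0,0,-32,0],[-1,0,0,-32,0]])

```text
clock: 4.82
position: [442.6, 43.1, 150.6]
ee_rot: [180.0, -0.0, -92.3]
contact_force: [1.5, 0.9, -1.2]
finger_gap: 12.0
gripper_force: 59.9
```

Call:
jog_arm(targets=[[-1,-36.2,12.2,0,0],[-1,-36.2,12.2,0,0],[-1,-36.2,12.2,0,0],[-1,-36.2,12.2,0,0],[-1,-36.2,12.2,0,0]])

```text
clock: 5.23
position: [388.8, 227.9, 149.4]
ee_rot: [-180.0, 0.0, -92.4]
contact_force: [0.9, 0.5, 0.2]
finger_gap: 12.1
gripper_force: 59.9
```

Call:
jog_arm(targets=[[-1,-36.2,12.2,0,0],[-1,0,0,0,0.125],[-1,0,0,0,0.125],[-1,0,0,0,0.125],[-1,0,0,0,0.125]])

```text
clock: 5.65
position: [378.3, 263.4, 148.9]
ee_rot: [180.0, -0.0, -121.3]
contact_force: [-0.6, 0.7, -0.0]
finger_gap: 12.4
gripper_force: 59.9
```

Call:
jog_arm(targets=[[-1,0,0,0,0.125],[-1,0,0,0,0.125],[-1,0,0,0,0.125],[-1,0,0,0,0.125],[-1,0,0,0,0.125]])

```text
clock: 6.07
position: [378.6, 263.0, 149.0]
ee_rot: [-180.0, -0.0, -157.1]
contact_force: [0.3, 0.5, -1.0]
finger_gap: 12.3
gripper_force: 59.9
```

Call:
jog_arm(targets=[[-1,0,0,0,0.125],[-1,0,0,0,0.125],[-1,0,0,0,0.053],[-1,0,0,0,0],[-1,0,0,0,0]])

```text
clock: 6.48
position: [378.7, 263.0, 149.1]
ee_rot: [-180.0, -0.0, -174.0]
contact_force: [-0.6, 0.6, -1.0]
finger_gap: 12.2
gripper_force: 59.9
```

```bash
python3 - <<'E'
from h import *
o=env.observe();print(o['clock'],o['position'],o['ee_rot'],o['joint_positions'])
import json
P=imaging.camera_params('wrist');save('wrist','w2.png',None,1.5)
P['camera_from_world']=np.array(P['camera_from_world']).tolist();json.dump(P,open('w2.json','w'))
E
```

```text
6.4833 [378.71529247 263.02237975 149.09626181] [-1.79987778e+02 -2.10712876e-02 -1.74041483e+02] [ 3.47808434e+01  6.16232116e+00 -2.86213227e+01  5.52407092e+01
 -5.49361927e-04  2.88223247e+01]
```

View pics/w2.png

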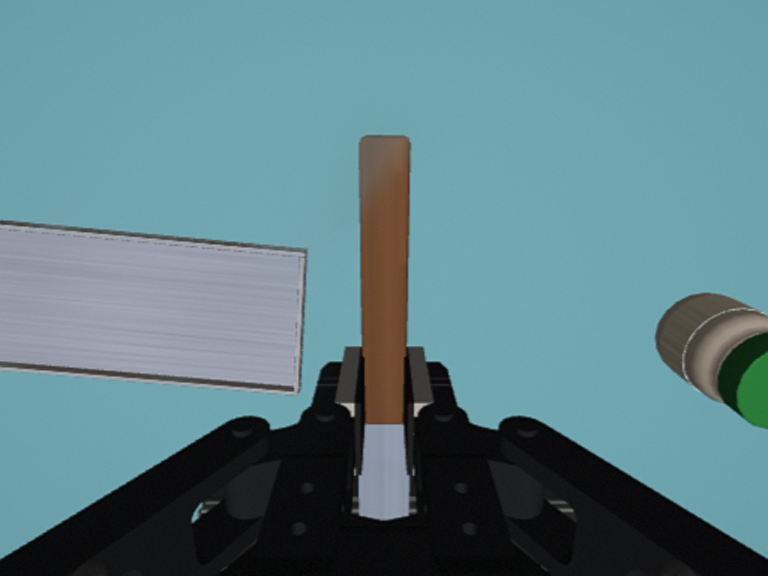

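Call:
jog_arm(targets=[[-1,0,0,35,0],[-1,0,0,35,0],[-1,0,0,30,0],[-1,0,0,11.5,0],[-1,0,0,0,0]])

```text
clock: 6.95
position: [376.3, 261.4, 34.8]
ee_rot: [-179.8, -0.3, -174.1]
contact_force: [-0.5, -1.4, -1.0]
finger_gap: 12.1
gripper_force: 59.9
```

```bash
python3 - <<'E'
from h import *
o=env.observe();print(o['clock'],o['position'],o['ee_rot'])
save('top','t4.png',(140,160,290,270),5.3)
save('scene','s4.png')
E
```

```text
6.95 [376.33580367 261.36716902  34.78093426] [-179.83141542   -0.3049686  -174.07490611]
```

View pics/t4.png

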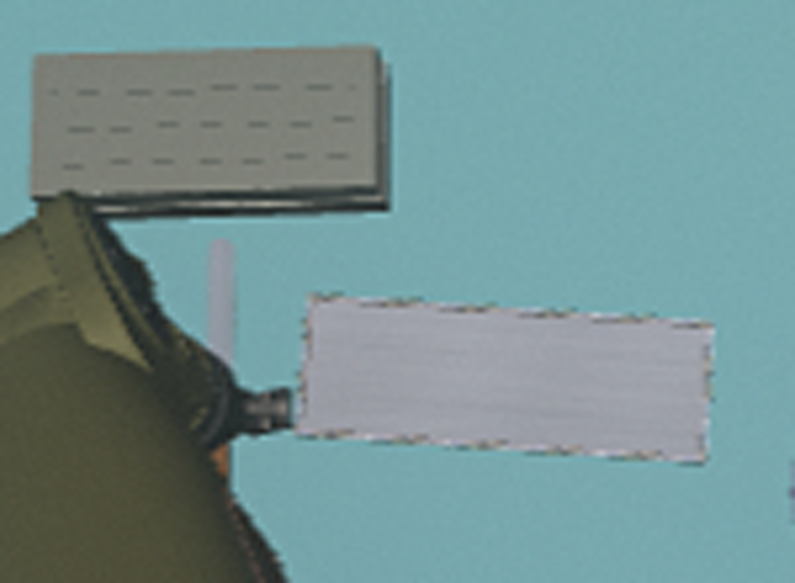

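Call:
jog_arm(targets=[[-1,0,0,0,0],[-1,0,0,0,0],[-1,0,0,0,0]])

```text
clock: 7.3
position: [379.9, 263.9, 39.1]
ee_rot: [179.9, 0.1, -174.1]
contact_force: [-0.4, -0.2, 0.0]
finger_gap: 12.5
gripper_force: 59.9
```

```bash
python3 - <<'E'
from h import *
o=env.observe();print(o['clock'],o['position'],o['ee_rot'])
P=imaging.camera_params('top')
A=lambda u,v,z:px2w(P,u/5.3+140-.4,v/5.3+160-.4,z)
print(A(221,239,40),A(221,360,40))
for c in [(36,56),(379,46),(382,190),(35,199)]: print(A(*c,90))
E
```

```text
7.3 [379.92390101 263.88054827  39.06222002] [ 1.79930013e+02  1.26241889e-01 -1.74132709e+02]
[505.46611392 274.98945235  40.        ] [420.71267907 265.2169079   40.        ]
[614.93598681 406.57291621  90.        ]
[640.06621548 171.48500252  90.        ]
[539.09491036 159.39660515  90.        ]
[514.9758782  393.86665212  90.        ]
```

Call:
jog_arm(targets=[[-1,-8,0,1.3,0],[-1,-8,0,0,0],[-1,-8,0,0,0],[-1,-8,0,0,0],[-1,0,0,0,0]])

```text
clock: 7.72
position: [413.2, 267.1, 36.8]
ee_rot: [180.0, 0.1, -174.2]
contact_force: [0.5, 1.2, -0.9]
finger_gap: 12.2
gripper_force: 59.9
```

Call:
jog_arm(targets=[[-1,-8,0,0,0],[-1,-6,0,0,0],[-1,0,0,0,0],[-1,0,0,0,0]])

```text
clock: 8.05
position: [424.9, 267.9, 36.4]
ee_rot: [180.0, -0.0, -174.2]
contact_force: [-0.6, 0.9, -0.9]
finger_gap: 12.1
gripper_force: 59.9
```

```bash
python3 - <<'E'
from h import *
save('top','t5.png',(140,160,290,270),5.3)
E
```

```text
(no output)
```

View pics/t5.png

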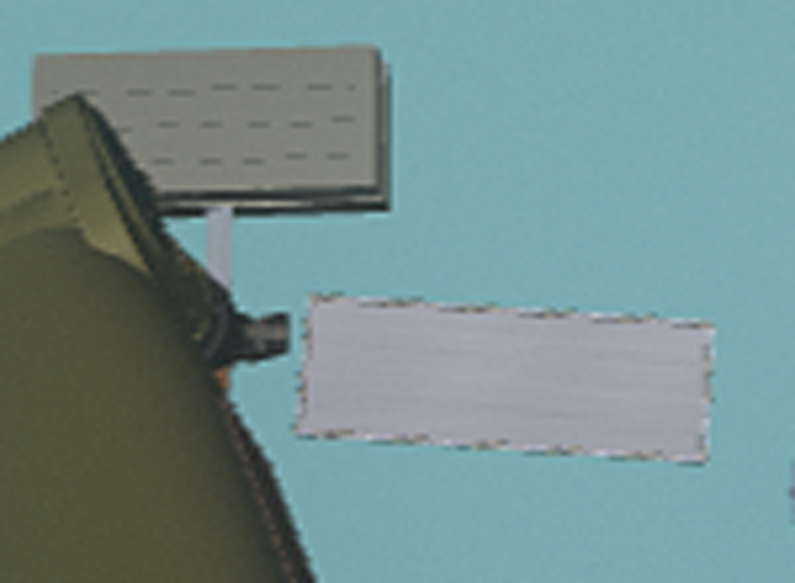

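Call:
jog_arm(targets=[[-1,0,0,-6,0],[-1,-0.5,0,-8,0],[-1,-1,0,-8,0],[-1,-1,0,-8,0],[-1,-2,0,-4,0]])

```text
clock: 8.52
position: [429.7, 268.7, 72.2]
ee_rot: [180.0, 0.1, -174.1]
contact_force: [-0.4, 1.0, -2.0]
finger_gap: 11.9
gripper_force: 59.7
```

Call:
jog_arm(targets=[[-1,-3,0,-7,0],[-1,-4,0,-7,0],[-1,-3,0,-7,0],[-1,-3,0,-6,0],[-1,0,0,0,0]])

```text
clock: 8.93
position: [444.0, 270.3, 99.1]
ee_rot: [179.9, 0.2, -174.2]
contact_force: [-0.3, -0.0, -1.3]
finger_gap: 12.0
gripper_force: 59.8
```

```bash
python3 - <<'E'
from h import *
save('scene','s6.png',(240,180,400,300),5)
E
```

```text
(no output)
```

View pics/s6.png

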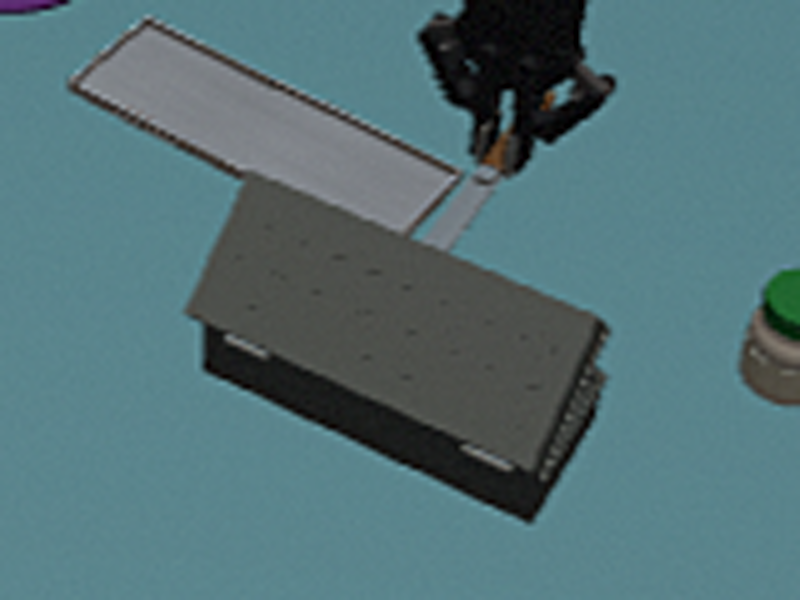

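Call:
jog_arm(targets=[[-1,-6,0,-7,0],[-1,-7,0,-7,0],[-1,-8,0,-7,0],[-1,-8,0,-6,0],[-1,-9,0,-5,0]])

```text
clock: 9.4
position: [480.7, 273.5, 130.2]
ee_rot: [-180.0, 0.0, -174.1]
contact_force: [0.9, -0.3, -2.7]
finger_gap: 12.4
gripper_force: 59.5
```

Call:
jog_arm(targets=[[-1,-9,0,-4,0],[-1,-10,0,-3,0],[-1,-10,0,-1,0],[-1,-5,0,0,0],[-1,0,0,0,0]])

```text
clock: 9.82
position: [515.2, 277.1, 137.4]
ee_rot: [180.0, 0.1, -174.2]
contact_force: [1.0, -0.2, -1.8]
finger_gap: 12.3
gripper_force: 59.7
```

```bash
python3 - <<'E'
from h import *
save('scene','s7.png',(240,150,400,280),5)
E
```

```text
(no output)
```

View pics/s7.png

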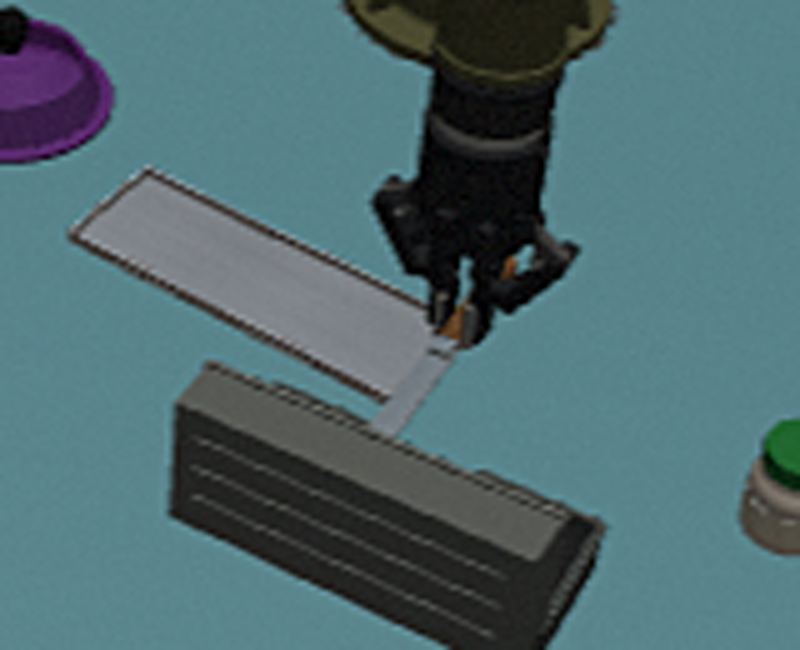

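Call:
jog_arm(targets=[[-1,0,0,12,0],[-1,0,0,10,0],[-1,-8,0,0,0],[-1,-10,0,0,0],[-1,-10,0,0,0]])

```text
clock: 10.28
position: [542.6, 280.1, 115.9]
ee_rot: [180.0, 0.0, -174.1]
contact_force: [0.3, 0.5, -0.7]
finger_gap: 12.3
gripper_force: 59.9
```

Call:
jog_arm(targets=[[-1,-8,0,0,0],[-1,-8,0,0,0],[-1,-6,0,0,0],[-1,0,0,0,0],[-1,0,0,0,0]])

```text
clock: 10.7
position: [563.8, 282.1, 115.4]
ee_rot: [180.0, -0.0, -174.2]
contact_force: [-0.3, 0.4, -0.2]
finger_gap: 12.2
gripper_force: 59.9
```

```bash
python3 - <<'E'
from h import *
save('scene','s8.png',(200,130,400,280),4)
E
```

```text
(no output)
```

View pics/s8.png

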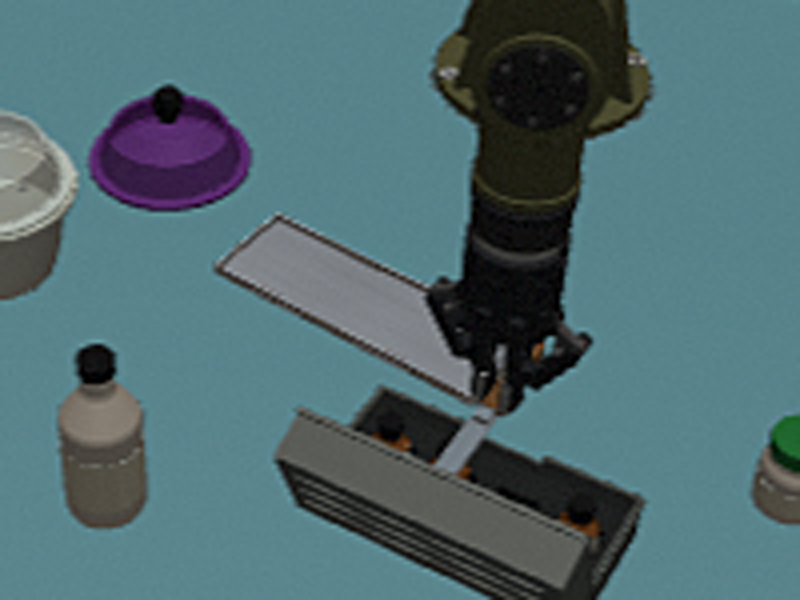

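```bash
python3 - <<'E'
from h import *
P=imaging.camera_params('scene')
c=np.array([577.4,283.3]);a=np.radians(5.9);X=np.array([np.cos(a),np.sin(a)]);Y=np.array([-X[1],X[0]])
def W(x,y,z): return [*(c+X*x+Y*y),z]
f=lambda p:((np.array(w2px(P,p))-[200,130])*4).round()
for th in (1.6,1.75,1.85,1.95):
    print(th,[f(W(50-100*np.cos(th),y,45+100*np.sin(th))) for y in(-118,118)])
for y in (-84,-28,28,84): print(y,f(W(0,y,67)))
E
```

```text
1.6 [array([317., 367.]), array([600., 492.])]
1.75 [array([307., 380.]), array([591., 507.])]
1.85 [array([300., 390.]), array([585., 518.])]
1.95 [array([294., 400.]), array([579., 530.])]
-84 [383. 413.]
-28 [444. 440.]
28 [508. 468.]
84 [573. 498.]
```

Call:
jog_arm(targets=[[-1,12,0,0,0],[-1,25,0,0,0],[-1,25,0,0,0],[-1,25,0,0,0],[-1,25,0,0,0]])

```text
clock: 11.17
position: [450.3, 270.3, 115.4]
ee_rot: [-180.0, -0.0, -174.1]
contact_force: [-0.1, 1.1, -0.7]
finger_gap: 12.1
gripper_force: 59.9
```

Call:
jog_arm(targets=[[-1,25,0,0,0],[-1,25,0,0,0],[-1,0,0,-20,0],[-1,0,0,-20,0],[-1,0,0,0,0]])

```text
clock: 11.58
position: [403.1, 266.7, 159.0]
ee_rot: [179.9, 0.3, -174.1]
contact_force: [1.1, 1.2, -0.7]
finger_gap: 12.2
gripper_force: 59.9
```

Call:
jog_arm(targets=[[-1,0,0,0,-0.125],[-1,0,0,0,-0.125],[-1,0,0,0,-0.125],[-1,0,0,0,-0.125],[-1,0,0,0,-0.125]])

```text
clock: 12.0
position: [401.9, 265.4, 155.1]
ee_rot: [180.0, -0.0, -138.0]
contact_force: [-0.2, -0.6, -0.2]
finger_gap: 12.3
gripper_force: 59.9
```

Call:
jog_arm(targets=[[-1,0,0,0,-0.125],[-1,0,0,0,-0.125],[-1,0,0,0,-0.125],[-1,0,0,0,-0.125],[-1,0,0,0,-0.125]])

```text
clock: 12.42
position: [401.9, 265.4, 155.1]
ee_rot: [180.0, -0.0, -102.2]
contact_force: [-0.2, 0.2, -0.4]
finger_gap: 12.3
gripper_force: 59.9
```

Call:
jog_arm(targets=[[-1,0,0,0,-0.125],[-1,0,0,0,-0.055],[-1,34.6,-5.5,0,0],[-1,34.6,-5.5,0,0],[-1,34.6,-5.5,0,0]])

```text
clock: 12.83
position: [414.2, 160.3, 155.0]
ee_rot: [180.0, -0.0, -92.1]
contact_force: [0.6, -0.7, -0.6]
finger_gap: 11.9
gripper_force: 59.9
```

Call:
jog_arm(targets=[[-1,34.6,-5.5,0,0],[-1,34.6,-5.5,0,0],[-1,34.6,-5.5,0,0],[-1,0,0,0,0],[-1,0,0,0,0]])

```text
clock: 13.25
position: [427.0, 55.4, 155.3]
ee_rot: [180.0, 0.0, -92.4]
contact_force: [-0.3, 0.4, -0.1]
finger_gap: 12.3
gripper_force: 59.9
```

Call:
jog_arm(targets=[[-1,0,0,36,0],[-1,0,0,36,0],[-1,0,0,36,0],[-1,0,0,20,0],[-1,0,0,8,0]])

```text
clock: 13.67
position: [424.1, 57.7, 16.4]
ee_rot: [179.7, -0.0, -92.1]
contact_force: [-0.1, 0.2, 0.2]
finger_gap: 12.4
gripper_force: 59.9
```

Call:
jog_arm(targets=[[-1,0,0,5,0],[-1,0,0,4,0],[-1,0,0,2,0],[-1,0,0,0,0],[-1,0,0,0,0]])

```text
clock: 14.08
position: [428.3, 57.1, 9.5]
ee_rot: [-179.9, 0.0, -92.2]
contact_force: [-0.5, -0.2, -1.6]
finger_gap: 12.3
gripper_force: 59.9
```

Call:
jog_arm(targets=[[-0.45,0,0,0,0],[-0.45,0,0,0,0],[-0.45,0,0,0,0],[-0.45,0,0,0,0],[-0.45,0,0,0,0]])

```text
clock: 14.5
position: [427.4, 56.8, 8.7]
ee_rot: [-180.0, 0.0, -92.2]
contact_force: [-0.2, -0.4, 0.8]
finger_gap: 23.4
gripper_force: 0.0
```

Call:
jog_arm(targets=[[-0.45,0,0,-10,0],[-0.45,0,0,-30,0],[-0.45,0,0,-40,0],[-0.45,0,0,-40,0],[1,0,0,-40,0]])

```text
clock: 14.92
position: [426.5, 56.7, 170.2]
ee_rot: [180.0, -0.0, -92.2]
contact_force: [0.7, -0.1, -0.0]
finger_gap: 34.3
gripper_force: 0.0
```

Call:
jog_arm(targets=[[1,0,0,-30,0],[1,0,0,-30,0],[1,0,0,-20,0],[1,0,0,0,0],[1,0,0,0,0]])

```text
clock: 15.33
position: [428.1, 56.9, 249.5]
ee_rot: [-179.8, 0.0, -92.2]
contact_force: [0.0, -0.6, -0.3]
finger_gap: 85.4
gripper_force: 0.0
```

Call:
jog_arm(targets=[[1,33.5,-20,0,0],[1,33.5,-20,0,0],[1,33.5,-20,0,0],[1,33.5,-20,0,0],[1,33.5,-20,0,0]])

```text
clock: 15.75
position: [520.3, -115.9, 246.6]
ee_rot: [179.9, 0.0, -92.2]
contact_force: [0.5, -0.3, -0.3]
finger_gap: 85.3
gripper_force: 0.0
```

Call:
jog_arm(targets=[[1,33.5,-20,0,0],[1,33.5,-20,0,0],[1,33.5,-20,0,0],[1,33.5,-20,0,0],[1,0,0,0,0]])

```text
clock: 16.17
position: [596.6, -256.9, 244.3]
ee_rot: [179.8, -0.1, -92.5]
contact_force: [-1.0, 2.0, -0.5]
finger_gap: 85.0
gripper_force: 0.0
```

Call:
jog_arm(targets=[[1,0,0,0,0],[1,0,0,0,0],[1,0,0,0,0]])

```text
clock: 16.42
position: [594.6, -250.3, 247.7]
ee_rot: [179.9, 0.1, -92.2]
contact_force: [-0.1, 0.7, 0.1]
finger_gap: 85.5
gripper_force: 0.0
```

```bash
python3 - <<'E'
from h import *
o=env.observe();print(o['clock'],o['position'],o['ee_rot'])
import json
P=imaging.camera_params('wrist');save('wrist','w9.png',None,1.2)
print('expected knob px',w2px(P,[595.9,-251.3,172]))
P2=dict(P);P2['camera_from_world']=np.array(P['camera_from_world']).tolist();json.dump(P2,open('w9.json','w'))
# top: case now unobstructed?
save('top','t9.png',(130,140,260,225),6)
E
```

```text
16.4167 [ 594.58101404 -250.25859427  247.66824001] [ 1.79901838e+02  5.14888511e-02 -9.21699439e+01]
expected knob px [np.float64(254.04072471100108), np.float64(197.91969179077304)]
```

View pics/t9.png

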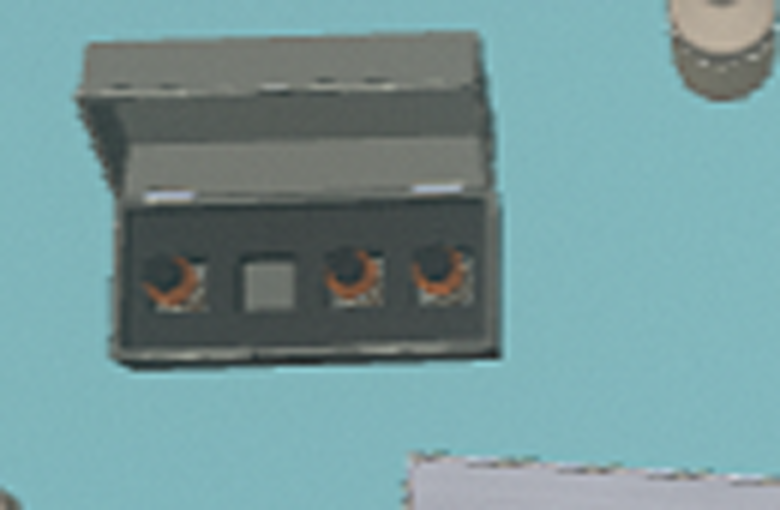

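```bash
python3 - <<'E'
from h import *
import json
P=imaging.camera_params('top')
c=np.array([577.4,283.3]);a=np.radians(5.9);X=np.array([np.cos(a),np.sin(a)]);Y=np.array([-X[1],X[0]])
for n,u,v,y in [('84',165,273,84),('-28',350,267,-28),('-84',438,262,-84)]:
    print(n,px2w(P,u/6+130-.4,v/6+140-.4,67)[:2],c+Y*y)
Q=json.load(open('w9.json'))
im=cv2.imread('pics/raw_w9.png');g=im.max(2)
m=(g<60).astype(np.uint8)
n,l,s,ce=cv2.connectedComponentsWithStats(m)
for i in range(1,n):
    if s[i][4]>150: print(s[i],ce[i],px2w(Q,*ce[i],172))
E
```

```text
84 [567.16805689 366.76391567] [568.76542691 366.85503664]
-28 [579.57359939 253.8993429 ] [580.27819103 255.44832112]
-84 [586.83230313 200.28761071] [586.03457309 199.74496336]
[ 379  119   40  102 1529] [394.38718116 168.04316547] [ 494.92768084 -270.10014604  172.        ]
[ 431  134   70   89 1718] [474.64202561 185.50931315] [ 435.46524108 -254.86992152  172.        ]
[ 230  173   43   45 1485] [250.63164983 195.21885522] [ 598.31627163 -253.48335858  172.        ]
[    0   244   512   140 36195] [255.73927338 337.86851775] [ 599.33260313 -124.95858036  172.        ]
```

Call:
jog_arm(targets=[[1,2,-2.7,30,0],[1,0,0,30,0],[1,0,0,20,0],[1,0,0,8,0],[1,0,0,4,0]])

```text
clock: 16.93
position: [597.0, -252.3, 155.4]
ee_rot: [179.9, 0.0, -92.2]
contact_force: [-0.2, 0.4, 0.2]
finger_gap: 85.1
gripper_force: 0.0
```

Call:
jog_arm(targets=[[1,0,0,0,0],[1,0,0,0,0],[-1,0,0,0,0],[-1,0,0,0,0],[-1,0,0,0,0]])

```text
clock: 17.35
position: [598.7, -253.8, 157.7]
ee_rot: [-179.9, -0.0, -92.2]
contact_force: [1.0, -0.8, 0.2]
finger_gap: 51.6
gripper_force: 0.0
```

Call:
jog_arm(targets=[[-1,0,0,0,0],[-1,0,0,0,0],[-1,0,0,0,0],[-1,0,0,0,0]])

```text
clock: 17.68
position: [598.4, -253.7, 157.3]
ee_rot: [-179.9, -0.0, -92.2]
contact_force: [-0.6, -0.7, 6.1]
finger_gap: 30.1
gripper_force: 59.6
```

Call:
jog_arm(targets=[[-1,0,0,-8,0],[-1,0,0,-16,0],[-1,0,0,-24,0],[-1,0,0,-24,0],[-1,0,0,-8,0]])

```text
clock: 18.1
position: [599.1, -253.9, 239.7]
ee_rot: [-179.8, -0.1, -92.2]
contact_force: [0.6, -0.4, -4.1]
finger_gap: 30.2
gripper_force: 60.1
```

Call:
jog_arm(targets=[[-1,-10,0,0,0],[-1,-20,1,0,0],[-1,-27,1,0,0],[-1,-27,1,0,0],[-1,-27,1,0,0]])

```text
clock: 18.52
position: [597.0, -140.5, 234.1]
ee_rot: [179.8, 0.1, -92.2]
contact_force: [0.4, 0.3, -3.4]
finger_gap: 30.4
gripper_force: 60.0
```

Call:
jog_arm(targets=[[-1,-27,1,0,0],[-1,-27,1,0,0],[-1,-27,0,0,0],[-1,-16,0,0,0],[-1,-6,0,0,0]])

```text
clock: 18.93
position: [599.0, -36.0, 234.4]
ee_rot: [179.8, 0.1, -92.0]
contact_force: [-0.9, -0.4, -2.9]
finger_gap: 30.3
gripper_force: 60.0
```

Call:
jog_arm(targets=[[-1,0,0,10,0],[-1,0,0,30,0],[-1,0,0,35,0],[-1,0,0,35,0],[-1,0,0,20,0]])

```text
clock: 19.35
position: [596.9, -40.4, 101.0]
ee_rot: [179.7, -0.0, -92.3]
contact_force: [-1.4, -0.3, -3.9]
finger_gap: 30.4
gripper_force: 60.0
```

Call:
jog_arm(targets=[[-1,0,0,15,0],[-1,0,0,8,0],[-1,0,0,4,0],[-1,0,0,0,0],[-1,0,0,0,0]])

```text
clock: 19.77
position: [600.8, -39.9, 80.0]
ee_rot: [-180.0, -0.0, -92.2]
contact_force: [0.5, 0.1, -3.7]
finger_gap: 30.3
gripper_force: 60.0
```

Call:
jog_arm(targets=[[-1,0,0,8,0],[-1,0,0,5,0],[-1,0,0,2,0],[-1,0,0,0,0],[-1,0,0,0,0]])

```text
clock: 20.18
position: [600.2, -39.4, 64.5]
ee_rot: [180.0, 0.0, -92.2]
contact_force: [0.3, 0.6, -3.4]
finger_gap: 30.3
gripper_force: 60.2
```

Call:
jog_arm(targets=[[-1,0,0,2,0],[-1,0,0,1,0],[-1,0,0,0,0],[-1,0,0,0,0],[-1,0,0,0,0]])

```text
clock: 20.6
position: [600.4, -39.4, 61.6]
ee_rot: [-180.0, -0.0, -92.2]
contact_force: [0.4, -0.3, -2.6]
finger_gap: 30.5
gripper_force: 60.2
```

Call:
jog_arm(targets=[[-1,0,0,1,0],[-1,0,0,0,0],[-1,0,0,0,0],[-1,0,0,0,0]])

```text
clock: 20.93
position: [600.6, -39.5, 61.3]
ee_rot: [-180.0, 0.0, -92.2]
contact_force: [-1.7, 0.7, 6.0]
finger_gap: 30.2
gripper_force: 61.0
```

Call:
jog_arm(targets=[[1,0,0,0,0],[1,0,0,0,0],[1,0,0,0,0],[1,0,0,0,0],[1,0,0,0,0]])

```text
clock: 21.35
position: [600.4, -39.5, 60.4]
ee_rot: [-180.0, -0.0, -92.2]
contact_force: [-0.7, -0.5, 0.2]
finger_gap: 85.4
gripper_force: 0.0
```

Call:
jog_arm(targets=[[1,0,0,-15,0],[1,0,0,-40,0],[1,0,0,-40,0],[0.05,0,0,-40,0],[0.05,0,0,-5,0]])

```text
clock: 21.77
position: [604.3, -39.7, 208.4]
ee_rot: [-179.4, -0.0, -92.2]
contact_force: [1.0, 0.6, 0.2]
finger_gap: 63.2
gripper_force: 0.0
```

```bash
python3 - <<'E'
from h import *
save('top','t10.png',(255,145,405,265),5)
P=imaging.camera_params('top')
im=cv2.imread('pics/raw_t10.png').astype(int)
hsv=cv2.cvtColor(im.astype(np.uint8),cv2.COLOR_BGR2HSV)
m=((hsv[...,1]<45)&(hsv[...,2]>110)).astype(np.uint8); m[:, :290]=0; m[:,365:]=0; m[:150]=0;m[225:]=0
cs,_=cv2.findContours(m,cv2.RETR_EXTERNAL,cv2.CHAIN_APPROX_NONE)
c=max(cs,key=cv2.contourArea);(x,y),r=cv2.minEnclosingCircle(c);print(x,y,r,cv2.fitEllipse(c),px2w(P,x,y,96))
x,y=cv2.fitEllipse(c)[0];print(px2w(P,x,y,96))
E
```

```text
325.6777648925781 188.5 23.885913848876953 ((325.8238525390625, 188.33615112304688), (44.69179916381836, 46.790164947509766), 114.81566619873047) [ 594.63192598 -248.97715588   96.        ]
[ 595.2782896  -249.47990271   96.        ]
```

View pics/t10.png

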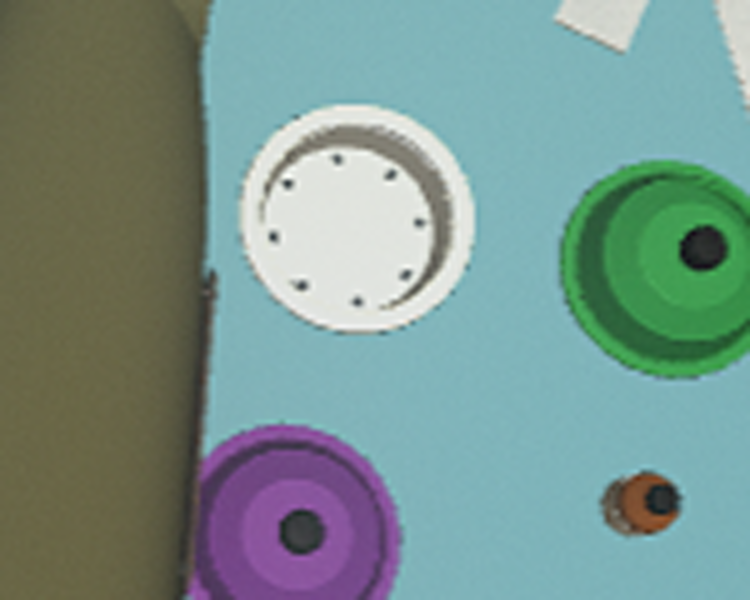

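Call:
jog_arm(targets=[[0.05,-34.1,3.3,0,0],[0.05,-34.1,3.3,0,0],[0.05,-34.1,3.3,0,0],[0.05,-34.1,3.3,0,0],[0.05,-34.1,3.3,0,0]])

```text
clock: 22.23
position: [589.5, 132.8, 199.0]
ee_rot: [179.9, -0.0, -92.2]
contact_force: [0.3, 0.7, 0.3]
finger_gap: 44.9
gripper_force: 0.0
```

Call:
jog_arm(targets=[[0.05,-34.1,3.3,0,0],[0.05,-34.1,3.3,0,0],[0.05,0,0,0,0],[0.05,0,0,0,0],[0.05,0,0,0,0]])

```text
clock: 22.65
position: [585.8, 199.6, 199.2]
ee_rot: [179.9, -0.1, -92.2]
contact_force: [0.0, 0.1, -0.3]
finger_gap: 45.2
gripper_force: 0.0
```

```bash
python3 - <<'E'
from h import *
o=env.observe();print(o['clock'],o['position'],o['ee_rot'])
P=imaging.camera_params('wrist');save('wrist','w11.png')
im=cv2.imread('pics/raw_w11.png');hsv=cv2.cvtColor(im,cv2.COLOR_BGR2HSV)
# amber shoulder centroids
m=((hsv[...,0]<18)&(hsv[...,1]>120)&(hsv[...,2]>50)).astype(np.uint8)
n,l,s,ce=cv2.connectedComponentsWithStats(m)
for i in range(1,n):
    if s[i][4]>60: print(s[i],ce[i],px2w(P,*ce[i],45))
for q in ([586.4,200],[579.9,254.7],[568,366.8]): print(w2px(P,[*q,67]),w2px(P,[*q,45]))
E
```

```text
22.65 [585.83092039 199.6284197  199.20633406] [ 1.79905073e+02 -6.91751950e-02 -9.21804952e+01]
[409   0  20  25 394] [418.46700508  11.9035533 ] [443.42585464  64.60615211  45.        ]
[238 159  32  27 361] [253.92243767 169.53739612] [587.58130489 196.02069079  45.        ]
[247 210  31  25 384] [261.4765625 219.953125 ] [581.92644247 249.21186014  45.        ]
[263 300  28  23 383] [276.18537859 309.92689295] [568.87315026 359.06543351  45.        ]
[np.float64(255.26100998576996), np.float64(179.46376091582394)] [np.float64(255.29025515365043), np.float64(173.45873548941404)]
[np.float64(264.17287916573656), np.float64(234.10713704042786)] [np.float64(263.61808818925294), np.float64(224.8288049286609)]
[np.float64(278.4290285631193), np.float64(329.7404251484186)] [np.float64(277.0799316332761), np.float64(315.6481411654773)]
```

Call:
jog_arm(targets=[[0.05,0,-1.4,40,0],[0.05,0,0,40,0],[0.05,0,0,35,0],[0.05,0,0,18,0],[0.05,0,0,10,0]])

```text
clock: 23.12
position: [585.5, 197.4, 53.8]
ee_rot: [179.7, -0.1, -92.3]
contact_force: [-0.3, -0.6, -0.2]
finger_gap: 44.7
gripper_force: 0.0
```

Call:
jog_arm(targets=[[0.05,0,0,6,0],[0.05,0,0,0,0],[0.05,0,0,0,0],[-1,0,0,0,0],[-1,0,0,0,0]])

```text
clock: 23.53
position: [589.2, 200.3, 53.2]
ee_rot: [-179.8, 0.1, -92.2]
contact_force: [-1.1, 0.1, 0.8]
finger_gap: 21.2
gripper_force: 0.2
```

Call:
jog_arm(targets=[[-1,0,0,0,0],[-1,0,0,0,0],[-1,0,0,0,0],[-1,0,0,0,0],[-1,0,0,0,0]])

```text
clock: 23.95
position: [589.0, 200.5, 53.3]
ee_rot: [-179.8, 0.1, -92.2]
contact_force: [0.2, 0.1, 6.1]
finger_gap: 18.6
gripper_force: 58.5
```

Call:
jog_arm(targets=[[-1,0,0,-10,0],[-1,0,0,-25,0],[-1,0,0,-35,0],[-1,0,0,-35,0],[-1,0,0,-32,0]])

```text
clock: 24.37
position: [587.8, 200.0, 191.2]
ee_rot: [-180.0, 0.0, -92.2]
contact_force: [0.9, 0.7, -0.9]
finger_gap: 18.5
gripper_force: 59.2
```

Call:
jog_arm(targets=[[-1,20,-1.7,0,0],[-1,34.5,-1.9,0,0],[-1,34.5,-1.9,0,0],[-1,34.5,-1.9,0,0],[-1,34.5,-1.9,0,0]])

```text
clock: 24.78
position: [590.9, 40.5, 189.5]
ee_rot: [-180.0, -0.0, -92.2]
contact_force: [0.9, -1.0, -1.3]
finger_gap: 18.3
gripper_force: 59.2
```

Call:
jog_arm(targets=[[-1,34.5,-1.9,0,0],[-1,34.5,-1.9,0,0],[-1,34.5,-1.9,0,0],[-1,34.5,-1.9,0,0],[-1,34.5,-1.9,0,0]])

```text
clock: 25.2
position: [593.7, -132.7, 189.5]
ee_rot: [-180.0, -0.0, -92.2]
contact_force: [0.4, -0.7, 0.2]
finger_gap: 18.3
gripper_force: 59.2
```

Call:
jog_arm(targets=[[-1,34.5,-1.9,0,0],[-1,34.5,-1.9,0,0],[-1,34.5,-1.9,0,0],[-1,34.5,-1.8,0,0],[-1,20.7,0,0,0]])

```text
clock: 25.62
position: [595.0, -293.4, 189.3]
ee_rot: [-180.0, -0.1, -92.3]
contact_force: [0.1, -0.5, -0.4]
finger_gap: 18.5
gripper_force: 59.2
```

Call:
jog_arm(targets=[[-1,0,0,0,0],[-1,0,0,0,0],[-1,0,0,0,0],[-1,0,0,0,0]])

```text
clock: 25.95
position: [595.4, -288.7, 188.8]
ee_rot: [180.0, 0.0, -92.1]
contact_force: [0.3, 0.8, -0.2]
finger_gap: 18.0
gripper_force: 59.2
```

Call:
jog_arm(targets=[[-1,0,-1,25,0],[-1,0,0,30,0],[-1,0,0,15,0],[-1,0,0,8,0],[-1,0,0,5,0]])

```text
clock: 26.37
position: [595.8, -288.5, 104.5]
ee_rot: [179.9, 0.0, -92.1]
contact_force: [-0.2, 0.3, -0.3]
finger_gap: 18.1
gripper_force: 59.2
```

Call:
jog_arm(targets=[[-1,0,0,2,0],[-1,0,0,0,0],[-1,0,0,0,0],[-1,0,0,0,0]])

```text
clock: 26.7
position: [597.1, -290.3, 104.9]
ee_rot: [-179.9, -0.0, -92.2]
contact_force: [0.0, -0.1, -1.4]
finger_gap: 18.0
gripper_force: 59.2
```

Call:
jog_arm(targets=[[-1,0,0,1.5,0],[-1,0,0,0,0],[-1,0,0,0,0],[-1,0,0,0,0]])

```text
clock: 27.03
position: [596.3, -290.0, 102.1]
ee_rot: [-180.0, -0.0, -92.2]
contact_force: [0.8, -0.5, -0.1]
finger_gap: 18.3
gripper_force: 59.2
```

Call:
jog_arm(targets=[[-1,0,0,1.2,0],[-1,0,0,0,0],[-1,0,0,0,0],[-1,0,0,0,0]])

```text
clock: 27.37
position: [596.2, -289.9, 100.7]
ee_rot: [180.0, 0.0, -92.2]
contact_force: [-0.4, -0.3, -1.3]
finger_gap: 17.9
gripper_force: 59.2
```

Call:
jog_arm(targets=[[-1,0,0,0.8,0],[-1,0,0,0,0],[-1,0,0,0,0],[-1,0,0,0,0]])

```text
clock: 27.7
position: [596.3, -290.1, 100.4]
ee_rot: [-180.0, -0.0, -92.2]
contact_force: [-1.2, 0.3, 3.8]
finger_gap: 18.4
gripper_force: 59.6
```

Call:
jog_arm(targets=[[0.05,0,0,0,0],[0.05,0,0,0,0],[0.05,0,0,0,0],[0.05,0,0,0,0],[0.05,0,0,-10,0]])

```text
clock: 28.12
position: [594.9, -289.2, 108.0]
ee_rot: [179.8, 0.1, -92.2]
contact_force: [-1.5, 0.4, -0.5]
finger_gap: 44.9
gripper_force: 0.0
```

Call:
jog_arm(targets=[[0.05,0,0,-30,0],[0.05,0,0,-30,0],[0.05,0,0,-20,0],[0.05,0,0,0,0],[0.05,-34,2.3,0,0]])

```text
clock: 28.53
position: [596.8, -260.8, 192.4]
ee_rot: [-179.7, -0.3, -92.5]
contact_force: [0.2, 1.6, -0.2]
finger_gap: 44.8
gripper_force: 0.0
```

Call:
jog_arm(targets=[[0.05,-34,2.3,0,0],[0.05,-34,2.3,0,0],[0.05,-34,2.3,0,0],[0.05,-34,2.3,0,0],[0.05,-34,2.3,0,0]])

```text
clock: 28.95
position: [590.0, -84.0, 190.2]
ee_rot: [-180.0, 0.0, -92.2]
contact_force: [0.7, -0.3, 0.9]
finger_gap: 44.7
gripper_force: 0.0
```

Call:
jog_arm(targets=[[0.05,-34,2.3,0,0],[0.05,-34,2.3,0,0],[0.05,-34,2.3,0,0],[0.05,-34,2.2,0,0],[0.05,-34,2.2,0,0]])

```text
clock: 29.37
position: [585.3, 86.4, 190.3]
ee_rot: [-180.0, 0.0, -92.2]
contact_force: [0.5, -0.2, -0.3]
finger_gap: 44.8
gripper_force: 0.0
```

Call:
jog_arm(targets=[[0.05,-34,2.2,0,0],[0.05,-34,2.2,0,0],[0.05,-34,2.2,0,0],[0.05,-34,2.2,0,0],[0.05,-34,2.2,0,0]])

```text
clock: 29.78
position: [580.8, 256.7, 190.3]
ee_rot: [-180.0, 0.0, -92.2]
contact_force: [-0.3, 0.0, 0.1]
finger_gap: 44.6
gripper_force: 0.0
```

Call:
jog_arm(targets=[[0.05,0,0,0,0],[0.05,0,0,0,0],[0.05,0,0,0,0],[0.05,0,0,0,0]])

```text
clock: 30.12
position: [581.2, 253.9, 190.0]
ee_rot: [180.0, -0.0, -92.3]
contact_force: [-0.6, -0.6, -0.2]
finger_gap: 44.8
gripper_force: 0.0
```

Call:
jog_arm(targets=[[0.05,0,0,40,0],[0.05,0,0,40,0],[0.05,0,0,30,0],[0.05,0,0,15,0],[0.05,0,0,8,0]])

```text
clock: 30.53
position: [579.3, 252.5, 54.0]
ee_rot: [179.8, -0.1, -92.3]
contact_force: [-0.5, -0.1, 0.1]
finger_gap: 45.0
gripper_force: 0.0
```

Call:
jog_arm(targets=[[0.05,0,0,7,0],[0.05,0,0,0,0],[0.05,0,0,0,0],[-1,0,0,0,0],[-1,0,0,0,0]])

```text
clock: 30.95
position: [582.3, 255.4, 51.5]
ee_rot: [-179.9, 0.1, -92.2]
contact_force: [-0.1, 0.5, -0.5]
finger_gap: 21.5
gripper_force: 0.1
```

Call:
jog_arm(targets=[[-1,0,0,0,0],[-1,0,0,0,0],[-1,0,0,0,0],[-1,0,0,0,0],[-1,0,0,0,0]])

```text
clock: 31.37
position: [582.2, 255.6, 51.6]
ee_rot: [-179.9, 0.1, -92.2]
contact_force: [-1.3, 0.3, 6.4]
finger_gap: 18.8
gripper_force: 58.5
```

Call:
jog_arm(targets=[[-1,0,0,-10,0],[-1,0,0,-25,0],[-1,0,0,-35,0],[-1,0,0,-35,0],[-1,0,0,-32,0]])

```text
clock: 31.78
position: [581.1, 255.0, 189.6]
ee_rot: [-180.0, 0.0, -92.2]
contact_force: [1.7, -0.6, -0.8]
finger_gap: 18.1
gripper_force: 59.4
```

Call:
jog_arm(targets=[[-1,0,0,0,0],[-1,0,0,0,0],[-1,0,0,0,0]])

```text
clock: 32.03
position: [581.0, 255.0, 187.2]
ee_rot: [-180.0, 0.0, -92.2]
contact_force: [-0.1, -0.9, -0.4]
finger_gap: 18.3
gripper_force: 59.4
```

Call:
jog_arm(targets=[[-1,20,-2.3,0,0],[-1,34,-2.3,0,0],[-1,34,-2.3,0,0],[-1,34,-2.3,0,0],[-1,34,-2.3,0,0]])

```text
clock: 32.45
position: [585.1, 97.2, 185.0]
ee_rot: [179.8, -0.0, -92.2]
contact_force: [0.8, 0.1, -0.2]
finger_gap: 18.5
gripper_force: 59.4
```

Call:
jog_arm(targets=[[-1,34,-2.3,0,0],[-1,34,-2.3,0,0],[-1,34,-2.3,0,0],[-1,34,-2.3,0,0],[-1,34,-2.3,0,0]])

```text
clock: 32.87
position: [590.0, -73.1, 185.1]
ee_rot: [179.8, 0.0, -92.2]
contact_force: [0.7, -0.1, -0.1]
finger_gap: 18.6
gripper_force: 59.4
```

Call:
jog_arm(targets=[[-1,34,-2.3,0,0],[-1,34,-2.3,0,0],[-1,34,-2.3,0,0],[-1,34,-2.3,0,0],[-1,34,-2.3,0,0]])

```text
clock: 33.28
position: [595.0, -243.1, 184.9]
ee_rot: [179.8, 0.1, -92.2]
contact_force: [0.1, 0.3, -1.3]
finger_gap: 18.6
gripper_force: 59.4
```

Call:
jog_arm(targets=[[-1,9.5,0,0,0],[-1,0,0,0,0],[-1,0,0,0,0],[-1,0,0,0,0],[-1,0,0,0,0]])

```text
clock: 33.7
position: [595.9, -249.9, 186.5]
ee_rot: [179.9, 0.0, -92.1]
contact_force: [-0.4, -0.3, -0.4]
finger_gap: 18.3
gripper_force: 59.4
```

Call:
jog_arm(targets=[[-1,0.5,-0.5,25,0],[-1,0,0,30,0],[-1,0,0,15,0],[-1,0,0,8,0],[-1,0,0,4,0]])

```text
clock: 34.12
position: [595.9, -250.4, 103.6]
ee_rot: [179.9, 0.1, -92.1]
contact_force: [-0.5, 0.7, -1.0]
finger_gap: 18.3
gripper_force: 59.4
```

Call:
jog_arm(targets=[[-1,0,0,3,0],[-1,0,0,0,0],[-1,0,0,0,0],[-1,0,0,0,0]])

```text
clock: 34.45
position: [597.5, -252.2, 103.3]
ee_rot: [-179.9, -0.0, -92.2]
contact_force: [-0.3, 0.1, -0.6]
finger_gap: 18.3
gripper_force: 59.4
```

Call:
jog_arm(targets=[[-1,0,0,1,0],[-1,0,0,0,0],[-1,0,0,0,0],[-1,0,0,0,0]])

```text
clock: 34.78
position: [596.7, -252.0, 101.2]
ee_rot: [-180.0, -0.0, -92.2]
contact_force: [0.2, 0.1, -0.9]
finger_gap: 18.2
gripper_force: 59.4
```

Call:
jog_arm(targets=[[-1,0,0,1.2,0],[-1,0,0,0,0],[-1,0,0,0,0],[-1,0,0,0,0]])

```text
clock: 35.12
position: [596.6, -251.9, 99.7]
ee_rot: [180.0, 0.0, -92.2]
contact_force: [0.3, 0.2, -0.8]
finger_gap: 18.1
gripper_force: 59.4
```

Call:
jog_arm(targets=[[-1,0,0,0.9,0],[-1,0,0,0,0],[-1,0,0,0,0],[-1,0,0,0,0]])

```text
clock: 35.45
position: [596.6, -251.9, 98.9]
ee_rot: [180.0, 0.0, -92.2]
contact_force: [0.2, -0.5, -0.8]
finger_gap: 18.4
gripper_force: 59.4
```

Call:
jog_arm(targets=[[-1,0,0,0.8,0],[-1,0,0,0,0],[-1,0,0,0,0],[-1,0,0,0,0]])

```text
clock: 35.78
position: [596.7, -252.1, 98.7]
ee_rot: [-180.0, -0.0, -92.2]
contact_force: [-2.3, 0.1, 5.7]
finger_gap: 18.5
gripper_force: 60.0
```

Call:
jog_arm(targets=[[0.05,0,0,0,0],[0.05,0,0,0,0],[0.05,0,0,0,0],[0.05,0,0,0,0],[0.05,0,0,-10,0]])

```text
clock: 36.2
position: [595.2, -251.3, 106.2]
ee_rot: [179.8, 0.1, -92.2]
contact_force: [-0.6, 1.1, -0.6]
finger_gap: 44.7
gripper_force: 0.0
```

Call:
jog_arm(targets=[[0.05,0,0,-30,0],[0.05,0,0,-30,0],[0.05,0,0,-21,0],[0.05,0,0,0,0],[0.05,0,0,0,0]])

```text
clock: 36.62
position: [597.9, -252.4, 191.5]
ee_rot: [-179.8, -0.1, -92.2]
contact_force: [-0.8, -0.6, -0.9]
finger_gap: 44.9
gripper_force: 0.0
```

Call:
jog_arm(targets=[[0.05,-20,2.8,0,0],[0.05,-34.5,2.8,0,0],[0.05,-34.5,2.8,0,0],[0.05,-34.5,2.8,0,0],[0.05,-34.5,2.8,0,0]])

```text
clock: 37.03
position: [587.5, -92.1, 187.8]
ee_rot: [179.9, 0.0, -92.3]
contact_force: [1.2, 0.4, 0.2]
finger_gap: 44.6
gripper_force: 0.0
```

Call:
jog_arm(targets=[[0.05,-34.5,2.8,0,0],[0.05,-34.5,2.8,0,0],[0.05,-34.5,2.8,0,0],[0.05,-34.5,2.8,0,0],[0.05,-34.5,2.8,0,0]])

```text
clock: 37.45
position: [580.2, 80.9, 187.9]
ee_rot: [179.9, -0.0, -92.2]
contact_force: [0.4, 0.8, 0.2]
finger_gap: 44.8
gripper_force: 0.0
```

Call:
jog_arm(targets=[[0.05,-34.5,2.8,0,0],[0.05,-34.5,2.8,0,0],[0.05,-34.5,2.8,0,0],[0.05,-34.5,2.8,0,0],[0.05,-34.5,2.8,0,0]])

```text
clock: 37.87
position: [572.9, 253.7, 187.8]
ee_rot: [179.9, -0.1, -92.2]
contact_force: [0.2, -0.6, 0.8]
finger_gap: 45.0
gripper_force: 0.0
```

Call:
jog_arm(targets=[[0.05,-34.5,2.8,0,0],[0.05,-34.5,2.8,0,0],[0.05,-34.5,2.8,0,0],[0.05,-10.8,1.1,0,0],[0.05,0,0,0,0]])

```text
clock: 38.28
position: [567.7, 369.5, 187.3]
ee_rot: [179.9, -0.0, -92.0]
contact_force: [-0.2, -0.6, -0.6]
finger_gap: 44.8
gripper_force: 0.0
```

Call:
jog_arm(targets=[[0.05,0,0,0,0],[0.05,0,0,0,0],[0.05,0,0,0,0]])

```text
clock: 38.53
position: [569.1, 365.2, 188.8]
ee_rot: [180.0, -0.0, -92.3]
contact_force: [0.4, -0.4, 0.4]
finger_gap: 44.8
gripper_force: 0.0
```

Call:
jog_arm(targets=[[0.05,-1,0,40,0],[0.05,0,0,40,0],[0.05,0,0,30,0],[0.05,0,0,15,0],[0.05,0,0,8,0]])

```text
clock: 38.95
position: [567.4, 365.1, 52.9]
ee_rot: [179.8, -0.2, -92.3]
contact_force: [-0.1, 0.7, 0.1]
finger_gap: 45.0
gripper_force: 0.0
```

Call:
jog_arm(targets=[[0.05,0,0,6,0],[0.05,0,0,0,0],[0.05,0,0,0,0],[-1,0,0,0,0],[-1,0,0,0,0]])

```text
clock: 39.37
position: [570.0, 368.5, 51.8]
ee_rot: [-179.9, 0.1, -92.2]
contact_force: [0.2, -0.5, -0.1]
finger_gap: 21.4
gripper_force: 0.1
```

Call:
jog_arm(targets=[[-1,0,0,0,0],[-1,0,0,0,0],[-1,0,0,0,0],[-1,0,0,0,0],[-1,0,0,0,0]])

```text
clock: 39.78
position: [570.0, 368.6, 51.8]
ee_rot: [-179.9, 0.1, -92.2]
contact_force: [-0.7, -0.7, 5.6]
finger_gap: 18.4
gripper_force: 58.6
```

Call:
jog_arm(targets=[[-1,0,0,-10,0],[-1,0,0,-25,0],[-1,0,0,-35,0],[-1,0,0,-35,0],[-1,0,0,-32,0]])

```text
clock: 40.2
position: [568.9, 367.8, 189.6]
ee_rot: [-180.0, 0.0, -92.2]
contact_force: [1.3, 0.3, -0.5]
finger_gap: 18.4
gripper_force: 59.5
```

Call:
jog_arm(targets=[[-1,0,0,0,0],[-1,0,0,0,0],[-1,0,0,0,0]])

```text
clock: 40.45
position: [568.8, 367.8, 187.1]
ee_rot: [180.0, -0.0, -92.2]
contact_force: [0.3, 0.1, -1.4]
finger_gap: 18.6
gripper_force: 59.5
```

Call:
jog_arm(targets=[[-1,20,-2.9,0,0],[-1,34.5,-2.9,0,0],[-1,34.5,-2.9,0,0],[-1,34.5,-2.9,0,0],[-1,34.5,-2.9,0,0]])

```text
clock: 40.87
position: [575.9, 207.6, 184.9]
ee_rot: [179.8, -0.1, -92.2]
contact_force: [1.2, -0.3, -0.4]
finger_gap: 18.5
gripper_force: 59.5
```

Call:
jog_arm(targets=[[-1,34.5,-2.9,0,0],[-1,34.5,-2.9,0,0],[-1,34.5,-2.9,0,0],[-1,34.5,-2.9,0,0],[-1,34.5,-2.9,0,0]])

```text
clock: 41.28
position: [583.6, 34.8, 185.2]
ee_rot: [179.8, -0.0, -92.2]
contact_force: [0.1, 0.3, -0.9]
finger_gap: 18.7
gripper_force: 59.5
```

Call:
jog_arm(targets=[[-1,34.5,-2.9,0,0],[-1,34.5,-2.9,0,0],[-1,34.5,-2.9,0,0],[-1,34.5,-2.9,0,0],[-1,34.5,-2.9,0,0]])

```text
clock: 41.7
position: [591.5, -137.8, 185.1]
ee_rot: [179.8, 0.0, -92.2]
contact_force: [1.1, 0.2, -0.4]
finger_gap: 18.4
gripper_force: 59.5
```

Call:
jog_arm(targets=[[-1,34.5,-2.9,0,0],[-1,34.5,-2.9,0,0],[-1,7.3,-0.7,0,0],[-1,0,0,0,0],[-1,0,0,0,0]])

```text
clock: 42.12
position: [595.6, -212.4, 185.5]
ee_rot: [179.8, 0.1, -92.3]
contact_force: [-1.5, 0.1, -1.1]
finger_gap: 18.2
gripper_force: 59.5
```

Call:
jog_arm(targets=[[-1,0,0,0,0],[-1,0,0,0,0],[-1,0,0,0,0]])

```text
clock: 42.37
position: [596.6, -211.4, 187.0]
ee_rot: [180.0, 0.0, -92.1]
contact_force: [0.2, 1.0, 0.1]
finger_gap: 18.3
gripper_force: 59.5
```

Call:
jog_arm(targets=[[-1,0,0,25,0],[-1,0,0,30,0],[-1,0,0,15,0],[-1,0,0,8,0],[-1,0,0,4,0]])

```text
clock: 42.78
position: [595.9, -211.8, 103.9]
ee_rot: [179.9, 0.0, -92.1]
contact_force: [0.4, 0.2, -0.2]
finger_gap: 18.7
gripper_force: 59.5
```

Call:
jog_arm(targets=[[-1,0,0,3,0],[-1,0,0,2,0],[-1,0,0,0,0],[-1,0,0,0,0],[-1,0,0,0,0]])

```text
clock: 43.2
position: [597.3, -213.1, 101.1]
ee_rot: [-179.9, -0.0, -92.2]
contact_force: [-0.5, -1.2, -0.8]
finger_gap: 18.7
gripper_force: 59.5
```

Call:
jog_arm(targets=[[-1,0,0,0.8,0],[-1,0,0,0,0],[-1,0,0,0,0],[-1,0,0,0,0]])

```text
clock: 43.53
position: [596.7, -213.0, 99.4]
ee_rot: [-180.0, -0.0, -92.2]
contact_force: [-0.7, -0.7, -1.4]
finger_gap: 18.5
gripper_force: 59.5
```

Call:
jog_arm(targets=[[-1,0,0,0.8,0],[-1,0,0,0,0],[-1,0,0,0,0],[-1,0,0,0,0]])

```text
clock: 43.87
position: [596.8, -213.0, 98.9]
ee_rot: [-180.0, -0.0, -92.2]
contact_force: [-1.1, -0.5, 4.2]
finger_gap: 18.5
gripper_force: 59.8
```

Call:
jog_arm(targets=[[0.05,0,0,0,0],[0.05,0,0,0,0],[0.05,0,0,0,0],[0.05,0,0,0,0],[0.05,0,0,-10,0]])

```text
clock: 44.28
position: [595.2, -212.3, 106.7]
ee_rot: [179.8, 0.1, -92.2]
contact_force: [-0.0, 0.1, -0.4]
finger_gap: 44.7
gripper_force: 0.0
```

Call:
jog_arm(targets=[[0.05,0,0,-30,0],[0.05,0,0,-30,0],[0.05,0,0,-21,0],[1,0,0,0,0],[1,-34.7,0.6,0,0]])

```text
clock: 44.7
position: [599.0, -182.9, 192.0]
ee_rot: [-179.7, -0.2, -92.5]
contact_force: [0.8, 0.4, -0.0]
finger_gap: 67.5
gripper_force: 0.0
```

Call:
jog_arm(targets=[[1,-34.7,0.6,0,0],[1,-34.7,0.6,0,0],[1,-34.7,0.6,0,0],[1,-34.7,0.6,0,0],[1,0,0,0,0]])

```text
clock: 45.12
position: [600.1, -33.8, 189.7]
ee_rot: [180.0, 0.2, -91.9]
contact_force: [0.1, 0.0, 0.1]
finger_gap: 85.3
gripper_force: 0.0
```

Call:
jog_arm(targets=[[1,0,0,0,0],[1,0,0,0,0],[1,0,0,0,0]])

```text
clock: 45.37
position: [600.3, -40.4, 189.5]
ee_rot: [180.0, -0.0, -92.3]
contact_force: [0.6, 0.3, -0.2]
finger_gap: 85.5
gripper_force: 0.0
```

```bash
python3 - <<'E'
from h import *
o=env.observe();print(o['clock'],o['position'],o['ee_rot'])
save('top','t12.png');P=imaging.camera_params('top')
im=cv2.imread('pics/raw_t12.png');hsv=cv2.cvtColor(im,cv2.COLOR_BGR2HSV)
def blobs(m,z,mn,box):
    x0,y0,x1,y1=box;k=np.zeros_like(m,np.uint8);k[y0:y1,x0:x1]=m[y0:y1,x0:x1]
    n,l,s,ce=cv2.connectedComponentsWithStats(k)
    for i in range(1,n):
        if s[i][4]>=mn: print(s[i],px2w(P,*ce[i],z).round(1))
print('caps');blobs(hsv[...,2]<70,114,8,(300,160,352,215))
print('amber');am=(hsv[...,0]<18)&(hsv[...,1]>110)&(hsv[...,2]>60)
blobs(am,92,5,(300,160,352,215));print('handle?');blobs(am,19,10,(180,200,290,260));print('case');blobs(am,45,5,(140,150,230,220))
P=imaging.camera_params('wrist');save('wrist','w12.png')
im=cv2.imread('pics/raw_w12.png');h=cv2.cvtColor(im,cv2.COLOR_BGR2HSV)
print('knob exp',w2px(P,[600.5,-39.5,76]));blobs(im.max(2)<60,76,150,(180,120,330,260))
E
```

```text
45.3667 [600.3171436  -40.3995847  189.54895342] [ 1.79998993e+02 -2.41180020e-02 -9.22695283e+01]
caps
[313 185   6   5  24] [ 592.7 -209.5  114. ]
[324 185   5   6  24] [ 594.2 -246.9  114. ]
[334 186   5   6  25] [ 592.2 -283.4  114. ]
amber
[311 185   7   8  18] [ 588.3 -205.7   92. ]
[322 186   7   7  16] [ 588.4 -244.3   92. ]
[332 189   7   5  12] [ 585.9 -281.    92. ]
handle?
case
knob exp [np.float64(255.91825847443977), np.float64(186.02506501411105)]
[ 238  167   36   39 1088] [600.9 -39.4  76. ]
```

Call:
jog_arm(targets=[[1,-0.5,0,40,0],[1,0,0,40,0],[1,0,0,25,0],[1,0,0,12,0],[1,0,0,6,0]])

```text
clock: 45.88
position: [598.7, -39.7, 64.3]
ee_rot: [179.8, 0.0, -92.3]
contact_force: [-0.5, 0.6, 0.0]
finger_gap: 85.7
gripper_force: 0.0
```

Call:
jog_arm(targets=[[1,0,0,3,0],[1,0,0,0,0],[1,0,0,0,0],[-1,0,0,0,0],[-1,0,0,0,0]])

```text
clock: 46.3
position: [601.5, -39.0, 65.0]
ee_rot: [-179.9, -0.0, -92.2]
contact_force: [-0.5, -0.7, -0.1]
finger_gap: 63.8
gripper_force: 0.0
```

Call:
jog_arm(targets=[[-1,0,0,0,0],[-1,0,0,0,0],[-1,0,0,0,0],[-1,0,0,0,0],[-1,0,0,0,0]])

```text
clock: 46.72
position: [600.9, -38.9, 64.2]
ee_rot: [-179.9, 0.0, -92.2]
contact_force: [-0.5, -0.0, 6.0]
finger_gap: 29.9
gripper_force: 59.5
```

Call:
jog_arm(targets=[[-1,0,0,-10,0],[-1,0,0,-30,0],[-1,0,0,-40,0],[-1,0,0,-40,0],[-1,0,0,-30,0]])

```text
clock: 47.13
position: [600.2, -38.9, 216.5]
ee_rot: [-180.0, -0.0, -92.2]
contact_force: [1.2, -0.2, -3.1]
finger_gap: 30.3
gripper_force: 60.5
```

Call:
jog_arm(targets=[[-1,10,0,0,0],[-1,20,-1,0,0],[-1,27,-1,0,0],[-1,27,-1,0,0],[-1,27,-1,0,0]])

```text
clock: 47.55
position: [599.0, -150.9, 212.4]
ee_rot: [179.9, 0.0, -92.2]
contact_force: [0.7, 0.1, -4.1]
finger_gap: 30.1
gripper_force: 60.4
```

Call:
jog_arm(targets=[[-1,27,-1,0,0],[-1,27,-0.9,0,0],[-1,27,0,0,0],[-1,16,0,0,0],[-1,6.6,0,0,0]])

```text
clock: 47.97
position: [596.9, -255.8, 212.3]
ee_rot: [179.9, 0.0, -92.4]
contact_force: [0.0, 0.3, -4.5]
finger_gap: 30.5
gripper_force: 60.4
```

Call:
jog_arm(targets=[[-1,0,0,0,0],[-1,0,0,0,0],[-1,0,0,0,0],[-1,0,0,0,0],[-1,0,0,0,0]])

```text
clock: 48.38
position: [598.2, -252.3, 213.6]
ee_rot: [-180.0, 0.0, -92.1]
contact_force: [-0.3, -0.6, -3.6]
finger_gap: 30.2
gripper_force: 60.4
```

Call:
jog_arm(targets=[[-1,0.5,0,12,0],[-1,0,0,18,0],[-1,0,0,10,0],[-1,0,0,5,0],[-1,0,0,2,0]])

```text
clock: 48.8
position: [597.0, -253.5, 164.8]
ee_rot: [179.9, 0.1, -92.2]
contact_force: [-0.3, -1.0, -3.2]
finger_gap: 30.2
gripper_force: 60.3
```

Call:
jog_arm(targets=[[-1,0,0,1.5,0],[-1,0,0,0,0],[-1,0,0,0,0],[-1,0,0,0,0],[-1,0,0,0,0]])

```text
clock: 49.22
position: [598.3, -254.3, 165.7]
ee_rot: [-179.9, -0.0, -92.2]
contact_force: [0.4, 0.1, -3.4]
finger_gap: 30.2
gripper_force: 60.3
```

Call:
jog_arm(targets=[[-1,0,0,1,0],[-1,0,0,0,0],[-1,0,0,0,0],[-1,0,0,0,0],[-1,0,0,0,0]])

```text
clock: 49.63
position: [598.0, -254.1, 164.0]
ee_rot: [180.0, -0.0, -92.2]
contact_force: [-0.0, -0.2, -3.5]
finger_gap: 29.9
gripper_force: 60.3
```

Call:
jog_arm(targets=[[-1,0,0,2,0],[-1,0,0,0,0],[-1,0,0,0,0],[-1,0,0,0,0],[-1,0,0,0,0]])

```text
clock: 50.05
position: [598.0, -254.1, 162.0]
ee_rot: [180.0, 0.0, -92.2]
contact_force: [-0.4, 1.4, -3.0]
finger_gap: 30.0
gripper_force: 60.3
```

Call:
jog_arm(targets=[[-1,0,0,1,0],[-1,0,0,0,0],[-1,0,0,0,0],[-1,0,0,0,0],[-1,0,0,0,0]])

```text
clock: 50.47
position: [598.0, -254.1, 161.0]
ee_rot: [180.0, 0.0, -92.2]
contact_force: [0.8, -0.1, -2.6]
finger_gap: 29.8
gripper_force: 60.3
```

Call:
jog_arm(targets=[[-1,0,0,0.8,0],[-1,0,0,0,0],[-1,0,0,0,0],[-1,0,0,0,0],[-1,0,0,0,0]])

```text
clock: 50.88
position: [598.0, -254.1, 160.3]
ee_rot: [-180.0, -0.0, -92.2]
contact_force: [-1.1, -0.2, -2.4]
finger_gap: 30.1
gripper_force: 60.6
```

Call:
jog_arm(targets=[[-1,0,0,0.6,0],[-1,0,0,0,0],[-1,0,0,0,0],[-1,0,0,0,0],[-1,0,0,0,0]])

```text
clock: 51.3
position: [598.1, -254.1, 160.3]
ee_rot: [-180.0, -0.0, -92.2]
contact_force: [-2.1, 1.1, 5.6]
finger_gap: 30.7
gripper_force: 61.0
```

Call:
jog_arm(targets=[[1,0,0,0,0],[1,0,0,0,0],[1,0,0,0,0],[1,0,0,0,0],[1,0,0,0,0]])

```text
clock: 51.72
position: [598.0, -254.1, 159.4]
ee_rot: [180.0, 0.0, -92.2]
contact_force: [0.4, -0.1, -0.7]
finger_gap: 85.2
gripper_force: 0.0
```

Call:
jog_arm(targets=[[1,0,0,-10,0],[1,0,0,-30,0],[1,0,0,-30,0],[1,0,0,-30,0],[1,0,0,0,0]])

```text
clock: 52.13
position: [600.7, -255.2, 267.4]
ee_rot: [-179.5, -0.2, -92.2]
contact_force: [0.9, 0.3, 1.2]
finger_gap: 85.1
gripper_force: 0.0
```

Call:
jog_arm(targets=[[1,33,15,0,0],[1,33,15,0,0],[1,33,15,0,0],[1,33,15,0,0],[1,33,15,0,0]])

```text
clock: 52.55
position: [515.9, -417.4, 260.4]
ee_rot: [-180.0, -0.0, -92.2]
contact_force: [0.5, -0.4, -0.2]
finger_gap: 85.4
gripper_force: 0.0
```

Call:
jog_arm(targets=[[1,33,15,0,0],[1,0,0,0,0],[1,0,0,0,0]])

```text
clock: 52.8
position: [499.2, -450.3, 259.9]
ee_rot: [-180.0, -0.0, -92.4]
contact_force: [0.7, 0.3, -0.5]
finger_gap: 85.3
gripper_force: 0.0
```

```bash
python3 - <<'E'
from h import *
save('top','t13.png',(140,135,360,265),3.6)
P=imaging.camera_params('top')
im=cv2.imread('pics/raw_t13.png');hsv=cv2.cvtColor(im,cv2.COLOR_BGR2HSV)
am=((hsv[...,0]<18)&(hsv[...,1]>80)&(hsv[...,2]>60)).astype(np.uint8)
k=np.zeros_like(am);k[190:265,180:300]=am[190:265,180:300]
n,l,s,ce=cv2.connectedComponentsWithStats(k)
for i in range(1,n):
    if s[i][4]>=15: print(s[i],px2w(P,*ce[i],19).round(1))
E
```

```text
[227 239  23   5  81] [389.7  52.7  19. ]
```

View pics/t13.png

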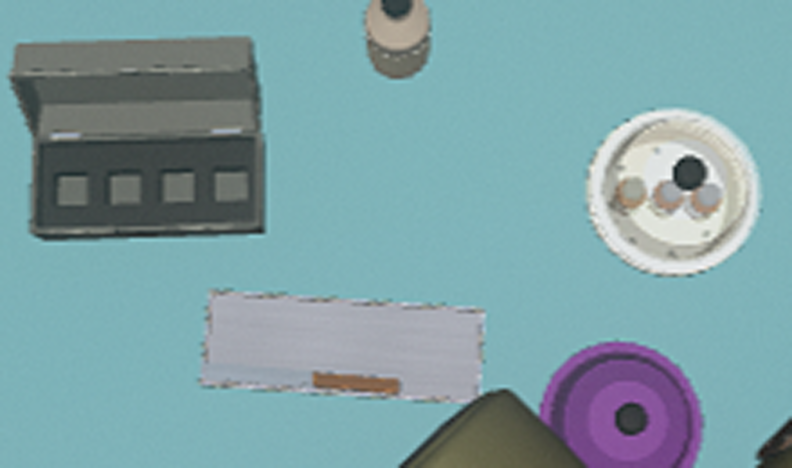

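The picture shows the lid centred on the bowl (knob at 690,173) with three bottles standing inside it. The case is open and empty. The spatula has been shifted but still lies in the tray (handle at 358,383), so I hand in.

```bash
python3 -c "
from bench import finish_job
print(finish_job())"
```

```text
the job is handed in; nothing more can be done
None
```

The job is handed in; no verdict came back. In my last top-camera picture all three bottles stand on the plate under the centred lid, the case is open and empty, and the spatula lies in the tray (something shifted it after I laid it down, but it is still within the limits).

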